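# Seat the sample carrier under the retaining block

## Robot

A 7-joint arm with a two-finger parallel gripper is mounted at the origin on a cart in front of the work surface, level with it; the furniture and walls round the work are solid. World frame = base frame: x ahead of the robot, y to its left, z up, the work surface at z = 0. Lengths are in m, angles in rad, forces in N, time in s.
With the tool pointing down it reaches from about 0.4 to 0.925 m from the base axis. Payload 4.1 kg.
Tool frame: the origin (TCP) lies midway between the tips of the shut fingers; the grasp point (between the pads) lies robot.grip_point_offset behind it (robot.grip_point_offset is the distance from the TCP to the grasp point, in m); z points along the fingers, y is the direction in which the jaws open and shut (so a half turn about z gives the same grasp; the last joint's range is limited). The gripper opens to 85 mm and grips with 20 to 120 N. Pads are 22 mm wide; open, the fingers measure 114 mm over their backs; the gripper's body (76 mm by 85 mm) begins 54 mm behind the grasp point. The pads swing forward as they close: fully open they stand 13 mm farther back than shut.
Start: joints at [-1.285, 0.398, 0.045, 1.537, -0.019, 1.207, -0.051], TCP at [0.244, 0.603, 0.231] pointing down, gripper open.
Joint ranges: [-2.82, 2.82], [-0.49, 2.23], [-1.37, 1.46], [0, 2.46], [-1.36, 4.5], [0.23, 2], [-2.94, 2.94]. Speed limits (rad/s): [2.57, 2.57, 3.14, 3.14, 3.14, 3.14, 3.14].

## Interface

Orientations are given as a 3x3 rotation matrix whose columns are the frame's x, y, z axes.
In Python, from bench import get_state, vision, order, robot gives the robot as it stands.
- The arm moves only by the tool jog_arm, never from a script. Its argument "targets" is a list of rows, each a list of 3 entries, a list of its own where there are three numbers: the shift along the tool's x, y, z in mm, then the turn about the tool's z in degrees, then the opening, from 0 (shut) to 1 (fully open). A call has exactly 8 rows; each row shifts and turns the commanded pose from where the row before left it, along the tool's axes as they then stand; what a row does not reach is not made up. A row lasts 1/12 s, in which the tool goes at most 41.7 mm and 7.16 degrees, less where a joint would pass 70% of its speed; a pose out of reach is approached as far as the arm can. A call with a gripper value outside its range is refused whole. The fingers move at their own pace and stop on an object; "newtons" is the grip in N (left out, the last holds). Time passes only in rows, so rows that do not move let the fingers close, or fill a call up. It gives the time, the measured TCP pose, the force and the opening at its end, in the units of the state.
- get_state(): the state, without advancing time (a new reading comes with each control period).
- vision.snapshot(name): name is "side" or "top" or "wrist"; returns the picture (400x640x3 uint8, red, green, blue); there is no depth.
- vision.camera_info(name): a dict with "camera_matrix" (3x3 intrinsics, pixels), "dist_coeffs" ([k1, k2, p1, p2, k3] as OpenCV has them; the pictures are not rectified), "R" (3x3) and "t" (3): a world point X has camera coordinates R X + t. Camera axes: x right, y down, z forward; pixel columns grow to the right and rows downward; lengths in m; the calibration is good to about 2 mm. A picture is of the moment at which its call begins: read the wrist's pose just before it. camera_info takes no time and is no camera call; for the wrist camera it gives the pose at the moment of the call.
- order.hand_in(): hands the job in, once; it reports no verdict.
The state is a dict: "clock": time; "qpos": joint angles; "joint_velocities": joint speeds; "joint_efforts": joint torques, N m; "ee_pos": TCP position; "tool_rot": TCP orientation; "wrist_force": force on the tool from outside, world axes, zero at the start; "wrist_torque": the same for the moment, N m; "grip_width": finger opening in m.
Only numpy, scipy, OpenCV 4.12 (cv2) and the standard library are available. Lean on these libraries where they do the work, as an engineer would, in place of code of your own. Each camera call takes 0.05 s, during which the arm holds its last target.

## Task

Take the steel sample carrier by its post, lay it flat on the landing of the aluminium loading fixture and slide it nose first under the retaining block, until its nose comes up firmly against the hidden stop. The stop must not be shoved off its setting: feel for it and push gently. Let go with the carrier lying flat and straight in the pocket, and leave everything else on the bench where it is.

Things in the scene. Friction and masses are not known exactly. Their poses are not given: they have to be found in the camera images.
- fixture: Bare aluminium loading fixture fixed to the bench: a flat bed with a retaining block on one end. Origin: on the bench under the centre of the pocket's mouth; x points into the pocket (the way the carrier slides), y across, z up. Bed top 10 mm above the bench, 90 mm wide, from x = -110 to +70 mm. The retaining block covers x = 0 to 70 mm; x < -25 mm is the open landing.
- pocket_mouth (a point): Centre of the pocket's mouth on the bed's top, 10 mm above the bench; axes as the fixture's. The pocket is 47 mm wide (y = -23.5 to 23.5 mm) and 10 mm high, open only at this mouth. Two low slanted guides (9 mm above the bed) stand before it, from x = -24 mm, where they are 66 mm apart, narrowing to the pocket's width.
- roof_top (a point): Centre of the flat top of the retaining block's roof (the overhang), 28 mm above the bench, 35 mm in from the mouth. The roof is 8 mm thick. Under it, out of sight, a stop bar spans the pocket, set anywhere from 16 to 50 mm in from the mouth: not measured, to be felt. More than about 16 N of push moves it off its setting; sliding the carrier on the bed takes only about 1 to 3 N.
- carrier: Steel sample carrier, about 0.25 kg: a flat plate with a square grip post. Origin: centre of the plate's underside, on the bench at the start; x points to the nose, z up. Plate 8 mm thick, 44 mm wide (y = -22 to 22 mm), from x = -40 mm to the rounded nose at x = +45 mm. Post 18 x 18 mm at x = -20 mm, y = 0, up to 62 mm above the underside.
- carrier_post (a point): Point on the carrier's grip post to take hold of: on its axis, 65 mm behind the nose, 46 mm above the plate's underside and 16 mm below the post's top; axes as the carrier's. Gripped there, fingertips reaching 19 mm lower still pass above the roof.
- screwdriver: Bystander: small screwdriver lying flat, 138 mm long; origin at the centre of its underside.
- marker_1: Bystander: marker pen lying flat, 132 mm long; origin at the centre of its underside.
- petri_1: Bystander: flat clear round dish, 60 mm across, 16 mm high; origin at the centre of its underside.
- gel_1: Bystander: small square box with a clear lid, 54x52x16 mm; origin at the centre of its underside.
- objective_can_2: Bystander: small white round can with a grey lid, 39 mm across, 50 mm high; origin at the centre of its underside.
- micrometer_case: Bystander: flat dark case, 34x84x12 mm; origin at the centre of its underside.
- shipper_1: Bystander: flat round wafer shipper with lugs, 113x111x15 mm; origin at the centre of its underside.
Things that resemble listed ones, but are neither listed nor needed, are in the scene too. Several things look just like the carrier: the one meant starts farthest from the robot's base.

How it is judged:
By the outcome, as a careful person would: the job done as asked, in the order asked, and still so for the second after the job is handed in, with the robot touching nothing.
It also fails if it takes over 53 s, if anything falls off the work surface, if the arm or the gripper's body presses on something with over 40 N, if the wrist force passes 120 N, or if a joint passes its speed limit or range.

## Working session

There is one attempt and no reset: what is moved stays moved. The work goes in short steps, Python scripts to look and compute and a tool call to move; the robot and the scene stay as the last step left them, time stands still between calls to the robot, and variables do not carry over. Pictures are saved under pics/ and viewed, and the job is handed in when it is done.

Besides the shell and the picture viewer there is one more tool, called after ">>>" as name(argument=value, ...), one argument or row to a line, values as JSON. jog_arm: Moves the arm, as the interface text tells. Its arguments: {"type":"object","properties":{"targets":{"type":"array","items":{"type":"array"}},"newtons":{"type":"number"}},"required":["targets"]}

```bash
ls; mkdir -p pics; python3 - <<'E'
from bench import get_state, vision, order, robot
import cv2,numpy as np
s=get_state();print({k:np.round(v,4).tolist() for k,v in s.items()})
print([a for a in dir(robot) if a[0]!='_'], robot.grip_point_offset)
for n in("side","top","wrist"):
    i=vision.camera_info(n);print(n,{k:np.round(v,4).tolist() for k,v in i.items()})
for n in("side","top","wrist"):
    cv2.imwrite(f'pics/{n}0.png',vision.snapshot(n)[:,:,::-1])
E
```

```text
pics
{'clock': 0.0, 'qpos': [-1.285, 0.3992, 0.045, 1.5379, -0.0187, 1.2069, -0.0507], 'joint_velocities': [0.0002, 0.0009, -0.0004, -0.0004, 0.001, 0.0002, 0.0023], 'joint_efforts': [0.0005, -47.5122, 1.3649, -25.4221, 0.0116, 0.0094, -0.0], 'ee_pos': [0.2437, 0.6019, 0.2303], 'tool_rot': [[-0.9269, 0.3753, -0.0006], [0.3753, 0.9269, -0.0019], [-0.0001, -0.002, -1.0]], 'wrist_force': [-1.0347, -0.1217, 0.1157], 'wrist_torque': [0.0367, -0.0229, 0.0246], 'grip_width': 0.0854}
['IKError', 'grip_point_offset'] 0.0187
side {'camera_matrix': [[386.9853, 0.0, 316.5258], [0.0, 386.9853, 199.6343], [0.0, 0.0, 1.0]], 'dist_coeffs': [0.0326, 0.0, 0.0, 0.0, 0.0], 'R': [[0.9631, 0.2693, -0.0024], [0.2303, -0.828, -0.5113], [-0.1397, 0.4918, -0.8594]], 't': [-0.5284, -0.053, 1.2364]}
top {'camera_matrix': [[469.9676, 0.0, 315.0282], [0.0, 469.9676, 199.6555], [0.0, 0.0, 1.0]], 'dist_coeffs': [0.0335, 0.0, 0.0, 0.0, 0.0], 'R': [[-0.0263, -0.9994, -0.0203], [-0.9909, 0.0287, -0.1313], [0.1318, 0.0167, -0.9911]], 't': [0.0809, 0.549, 1.1923]}
wrist {'camera_matrix': [[339.1214, 0.0, 317.8921], [0.0, 339.1214, 205.2939], [0.0, 0.0, 1.0]], 'dist_coeffs': [-0.0022, 0.0, 0.0, 0.0, 0.0], 'R': [[0.3758, 0.9267, -0.0009], [0.8859, -0.3589, 0.2939], [0.2721, -0.1113, -0.9558]], 't': [-0.6486, -0.038, 0.3796]}
```

View pics/side0.png

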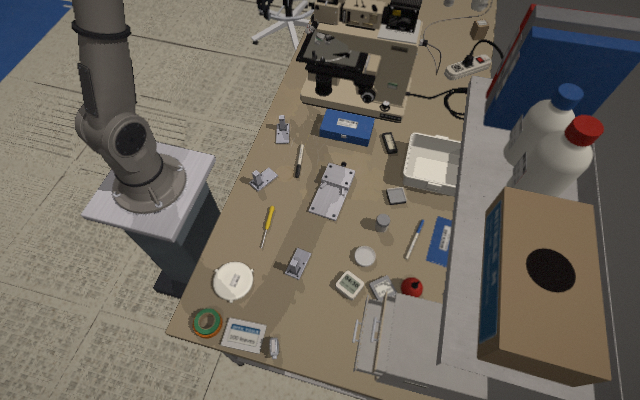

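View pics/top0.png

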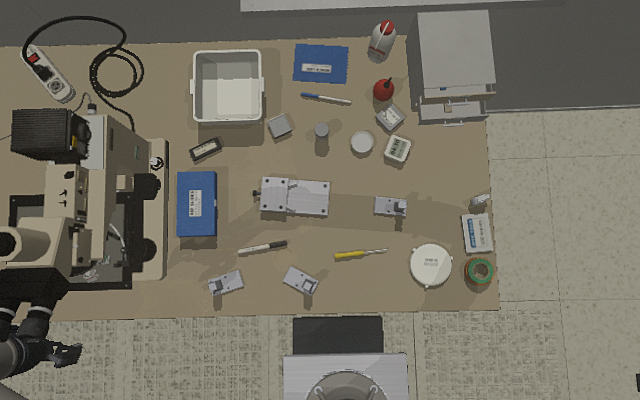

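View pics/wrist0.png

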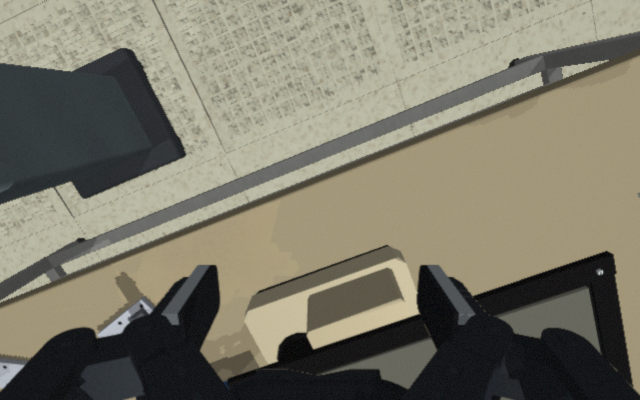

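```bash
python3 - <<'E'
import cv2,numpy as np
t=cv2.imread('pics/top0.png')
a=cv2.resize(t[160:310,190:390],None,fx=4,fy=4,interpolation=cv2.INTER_CUBIC);cv2.imwrite('pics/c1.png',a)
a=cv2.resize(t[170:250,340:440],None,fx=7,fy=7,interpolation=cv2.INTER_CUBIC);cv2.imwrite('pics/c2.png',a)
a=cv2.resize(t[160:230,240:345],None,fx=7,fy=7,interpolation=cv2.INTER_CUBIC);cv2.imwrite('pics/c3.png',a)
s=cv2.imread('pics/side0.png')
a=cv2.resize(s[100:350,200:400],None,fx=2.4,fy=2.4,interpolation=cv2.INTER_CUBIC);cv2.imwrite('pics/c4.png',a)
E
```

```text
(no output)
```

View pics/c2.png

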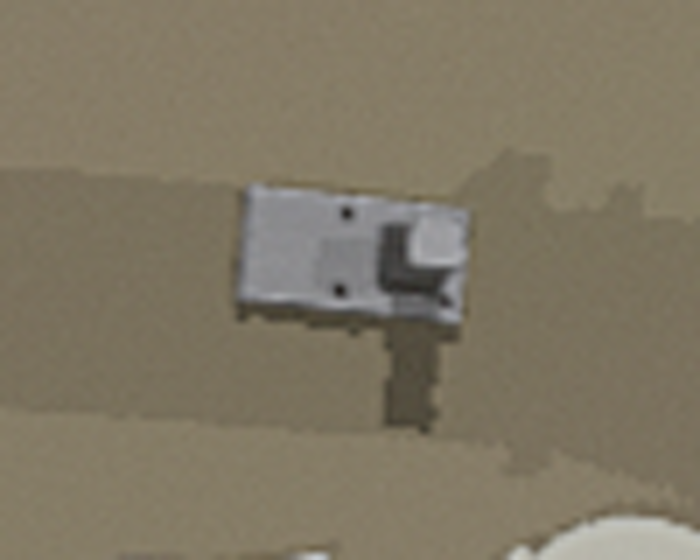

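View pics/c3.png

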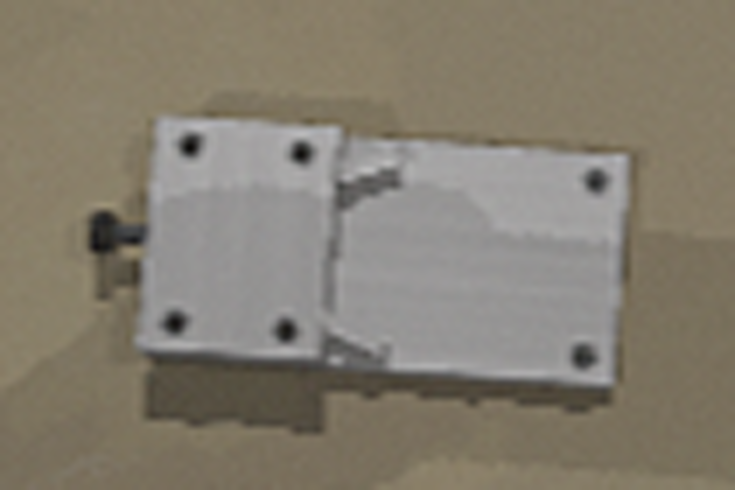

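View pics/c4.png

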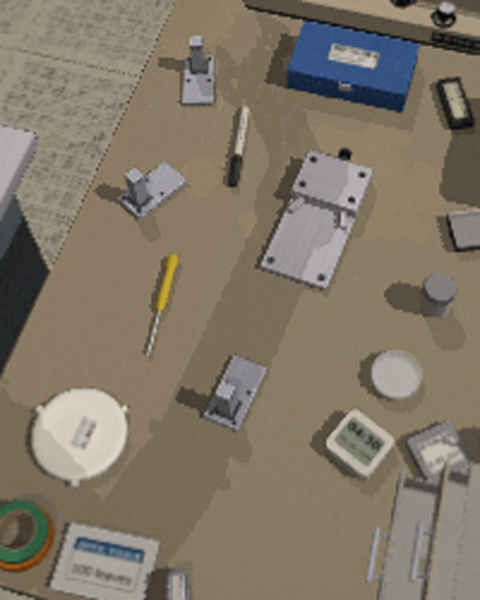

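```bash
cat > h.py <<'E'
from bench import get_state, vision, order, robot
import cv2,numpy as np
def bp(ci,px,z):
    px=np.array(px,float).reshape(-1,1,2)
    u=cv2.undistortPoints(px,np.array(ci['camera_matrix']),np.array(ci['dist_coeffs'])).reshape(-1,2)
    R=np.array(ci['R']);t=np.array(ci['t']);C=-R.T@t
    d=np.c_[u,np.ones(len(u))]@R
    z=np.broadcast_to(z,len(u))
    return C+d*((z-C[2])/d[:,2])[:,None]
def pj(ci,X):
    R=np.array(ci['R']);t=np.array(ci['t'])
    return cv2.projectPoints(np.array(X,float).reshape(-1,1,3),cv2.Rodrigues(R)[0],t,np.array(ci['camera_matrix']),np.array(ci['dist_coeffs']))[0].reshape(-1,2)
def T(x,y,a,P):
    c,s=np.cos(a),np.sin(a);P=np.array(P,float)
    return np.c_[x+c*P[:,0]-s*P[:,1],y+s*P[:,0]+c*P[:,1],P[:,2]]
def box(x0,x1,y0,y1,z0,z1):
    P=[(x,y,z) for z in(z0,z1) for x,y in((x0,y0),(x1,y0),(x1,y1),(x0,y1))]
    E=[(0,1),(1,2),(2,3),(3,0),(4,5),(5,6),(6,7),(7,4),(0,4),(1,5),(2,6),(3,7)]
    return [(P[a],P[b]) for a,b in E]
CAR=box(-.04,.045,-.022,.022,0,.008)+box(-.029,-.011,-.009,.009,.008,.062)
FIX=box(-.11,.07,-.045,.045,0,.01)+box(0,.07,-.045,.045,.01,.028)
def draw(img,ci,segs,pose,z,off,f,col):
    for a,b in segs:
        L=np.linspace(a,b,8);L=T(*pose,L);L[:,2]+=z
        p=(pj(ci,L)-off+.5)*f-.5
        cv2.polylines(img,[np.round(p*16).astype(int)],False,col,1,cv2.LINE_AA,4)
E
python3 - <<'E'
from h import *
ci=vision.camera_info('top')
q=lambda c,o:(np.array(c,float)+.5)/7-.5+o
print('carrier top corners');c=bp(ci,q([[247,185],[239,300],[469,207],[462,318]],[340,170]),.008);print(c.round(4))
print('post top',bp(ci,q([[412,220],[465,220],[410,266],[458,266]],[340,170]),.062).mean(0).round(4))
f=bp(ci,q([[155,117],[342,128],[137,350],[322,361],[629,153],[612,385]],[240,160]),[.028,.028,.028,.028,.01,.01]);print('fix',f.round(4))
# lines
print(np.linalg.norm(f[0]-f[1]),np.linalg.norm(f[0]-f[2]),np.linalg.norm(f[4]-f[5]),np.linalg.norm(c[0]-c[1]),np.linalg.norm(c[0]-c[2]))
E
```

```text
carrier top corners
[[ 0.5601 -0.0939  0.008 ]
 [ 0.5161 -0.089   0.008 ]
 [ 0.5492 -0.1777  0.008 ]
 [ 0.5069 -0.1729  0.008 ]]
post top [ 0.5294 -0.1555  0.062 ]
fix [[0.619  0.2058 0.028 ]
 [0.6126 0.1349 0.028 ]
 [0.5302 0.2136 0.028 ]
 [0.524  0.1441 0.028 ]
 [0.6029 0.0262 0.01  ]
 [0.5137 0.0353 0.01  ]]
0.0712376378782081 0.08913475772316963 0.08965852780060941 0.044280540131525936 0.08448996518690957
```

```bash
cat > fit.py <<'E'
from h import *
from scipy.optimize import least_squares
ci=vision.camera_info('top')
q=lambda c,o:(np.array(c,float)+.5)/7-.5+o
cp=q([[247,185],[239,300],[469,207],[462,318],[412,220],[465,220],[410,266],[458,266]],[340,170])
cm=[(.045,-.022,.008),(.045,.022,.008),(-.04,-.022,.008),(-.04,.022,.008),(-.011,-.009,.062),(-.029,-.009,.062),(-.011,.009,.062),(-.029,.009,.062)]
fp=q([[155,117],[342,128],[137,350],[322,361],[629,153],[612,385]],[240,160])
fm=[(.07,-.045,.028),(0,-.045,.028),(.07,.045,.028),(0,.045,.028),(-.11,-.045,.01),(-.11,.045,.01)]
def fit(p,m,x0):
    r=least_squares(lambda v:(pj(ci,T(*v,m))-p).ravel(),x0); return r.x,np.abs(r.fun).max()
C,e1=fit(cp,cm,[.53,-.13,1.6]);F,e2=fit(fp,fm,[.57,.14,1.6])
E
python3 - <<'E'
from fit import *
print(C.round(4),np.degrees(C[2]),e1,F.round(4),np.degrees(F[2]),e2)
for n,offc,w in(('top',(340,170),(100,80)),('top',(240,160),(105,70)),('side',(270,235),(60,60)),('side',(295,150),(75,80))):
    im=cv2.imread(f'pics/{n}0.png');o=offc;a=cv2.resize(im[o[1]:o[1]+w[1],o[0]:o[0]+w[0]],None,fx=7,fy=7,interpolation=cv2.INTER_CUBIC)
    cc=vision.camera_info(n)
    draw(a,cc,CAR,C,0,np.array(o),7,(0,0,255));draw(a,cc,FIX,F,0,np.array(o),7,(0,255,0))
    cv2.imwrite(f'pics/o_{n}_{o[0]}.png',a)
A=[cv2.imread(f'pics/o_{k}.png') for k in('top_340','top_240','side_270','side_295')]
A=[cv2.resize(cv2.copyMakeBorder(a,0,max(0,560-a.shape[0]),0,max(0,735-a.shape[1]),0)[:560,:735],(400,300)) for a in A]
cv2.imwrite('pics/o.png',np.vstack([np.hstack(A[:2]),np.hstack(A[2:])]))
E
```

```text
[ 0.5323 -0.1358  1.4505] 83.10534461973802 0.7072272005210039 [0.5683 0.1399 1.478 ] 84.68427789152457 0.3358101072741988
```

View pics/o.png

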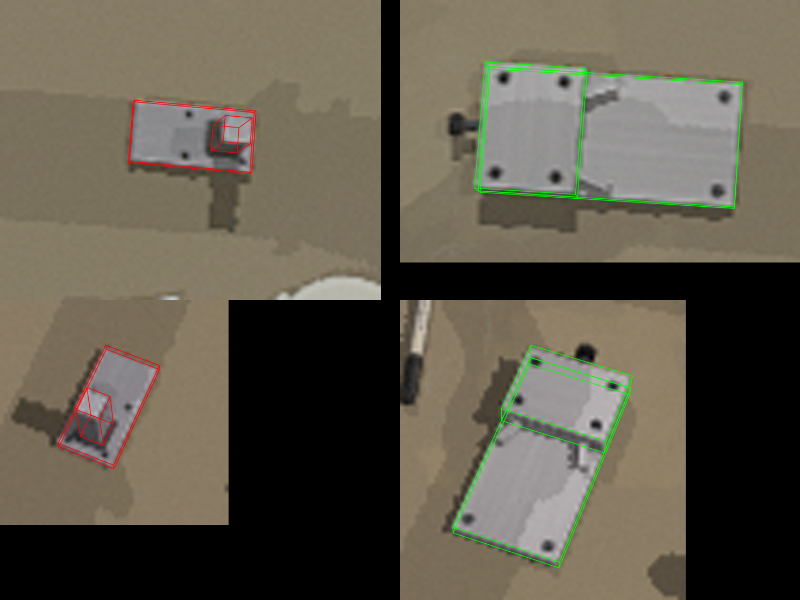

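Candidates for the carrier in the top view: (225,283), (300,280), (390,207). The base is at about (345,390), so the farthest is (390,207). The crop shows the plate with its nose to the left (+y) and the post at the rear. The sizes check out: 84.5 × 44.3 mm. The fixture sits at (290,196) with its block to the left. I'll move away from the microscope first.

>>> jog_arm(
  targets=[
    [[-18,-27,0],0,1],
    [[-18,-27,0],0,1],
    [[-18,-27,0],0,1],
    [[-18,-27,0],0,1],
    [[-18,-27,0],0,1],
    [[-18,-27,0],0,1],
    [[-18,-27,0],0,1],
    [[-18,-27,0],0,1],
  ],
)

```text
clock: 0.82
ee_pos: [0.2964, 0.3464, 0.2311]
tool_rot: [[-0.927, 0.375, -0.0], [0.375, 0.927, -0.0], [0.0, -0.0, -1.0]]
wrist_force: [1.5, 0.1, -0.1]
grip_width: 0.0854
```

>>> jog_arm(
  targets=[
    [[-25,-21,0],0,1],
    [[-25,-21,0],0,1],
    [[-25,-21,0],0,1],
    [[-25,-21,0],0,1],
    [[-25,-21,0],0,1],
    [[-25,-21,0],0,1],
    [[-25,-21,0],0,1],
    [[-25,-21,0],0,1],
  ],
)

```text
clock: 1.48
ee_pos: [0.419, 0.1159, 0.2313]
tool_rot: [[-0.927, 0.375, 0.0], [0.375, 0.927, 0.001], [0.0, 0.001, -1.0]]
wrist_force: [0.6, -0.2, -1.0]
grip_width: 0.0853
```

>>> jog_arm(
  targets=[
    [[-25,-21,0],0,1],
    [[-25,-21,0],0,1],
    [[-25,-21,0],0,1],
    [[-25,-21,0],0,1],
    [[0,0,0],-5,1],
    [[0,0,0],-5,1],
    [[0,0,0],-5,1],
    [[0,0,0],0,1],
  ],
)

```text
clock: 2.15
ee_pos: [0.4797, 0.0018, 0.231]
tool_rot: [[-0.993, 0.122, -0.001], [0.122, 0.993, 0.0], [0.001, -0.0, -1.0]]
wrist_force: [0.2, 0.3, 0.1]
grip_width: 0.0855
```

```bash
python3 - <<'E'
from fit import *
s=get_state();cw=vision.camera_info('wrist');im=vision.snapshot('wrist')[:,:,::-1].copy()
np.savez('w1.npz',R=cw['R'],t=cw['t'],im=im)
print(s['ee_pos'].round(4) if hasattr(s['ee_pos'],'round') else s['ee_pos'],s['clock'],np.round(s['tool_rot'],3).tolist())
cv2.imwrite('pics/w1.png',im)
E
```

```text
[0.4797 0.0018 0.231 ] 2.15 [[-0.993, 0.122, -0.001], [0.122, 0.993, 0.0], [0.001, -0.0, -1.0]]
```

View pics/w1.png

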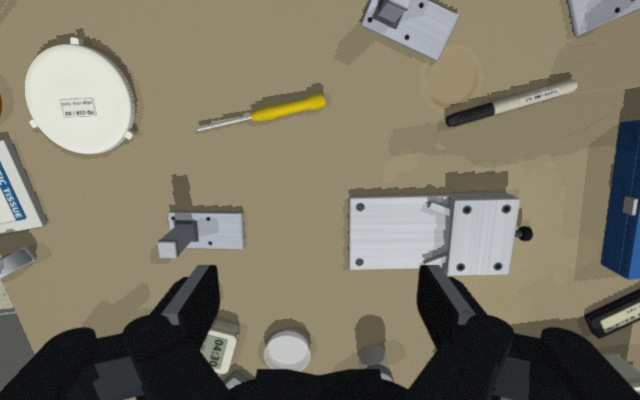

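The wrist picture shows the carrier at (205,230), with its post at (175,240) and its nose pointing right. The fixture is at (430,235) with its block on the right and its guides at about (435,205) and (437,250).

```bash
python3 - <<'E'
from fit import *
im=cv2.imread('pics/w1.png')
ci=vision.camera_info('wrist')
def ov(o,w,f,name):
    a=cv2.resize(im[o[1]:o[1]+w[1],o[0]:o[0]+w[0]],None,fx=f,fy=f,interpolation=cv2.INTER_CUBIC)
    cv2.imwrite(f'pics/{name}a.png',a)
ov((145,195),(115,75),6.9,'wc');ov((335,180),(200,105),4,'wf')
E
```

```text
(no output)
```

View pics/wca.png

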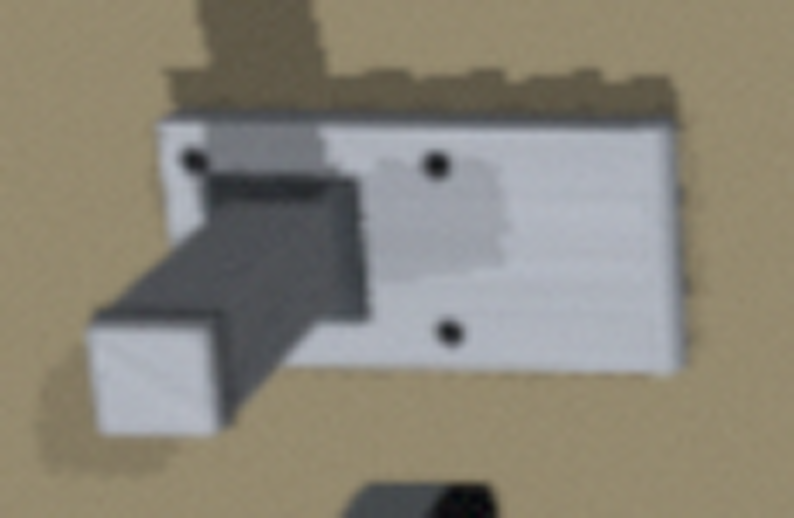

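View pics/wfa.png

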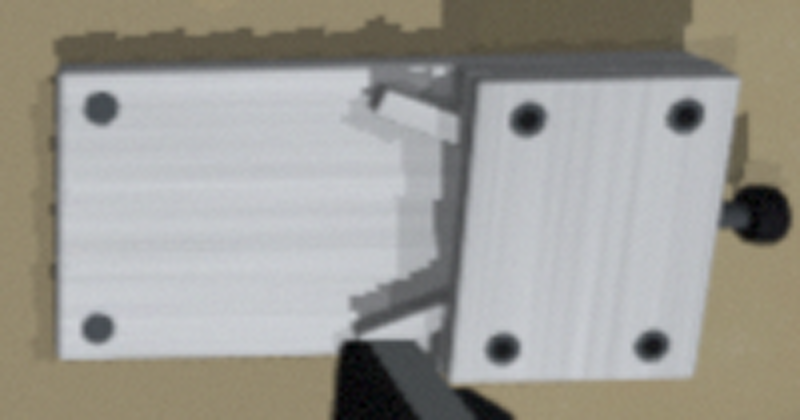

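```bash
cat > fit2.py <<'E'
from h import *
from scipy.optimize import least_squares
import h
d=np.load('w1.npz');cw=dict(vision.camera_info('wrist'));cw['R']=d['R'];cw['t']=d['t']
q=lambda c,o,f:(np.array(c,float)+.5)/f-.5+o
cp=q([[160,120],[675,123],[683,372],[90,323],[213,323],[222,436],[98,436]],[145,195],6.9)
cm=[(-.04,.022,.008),(.045,.022,.008),(.045,-.022,.008),(-.029,.009,.062),(-.011,.009,.062),(-.011,-.009,.062),(-.029,-.009,.062)]
fp=q([[62,70],[58,358],[475,78],[738,78],[695,377],[448,382]],[335,180],4)
fm=[(-.11,.045,.01),(-.11,-.045,.01),(0,.045,.028),(.07,.045,.028),(.07,-.045,.028),(0,-.045,.028)]
def fit(p,m,x0):
    r=least_squares(lambda v:(pj(cw,T(*v,m))-p).ravel(),x0); return r.x,np.abs(r.fun).max()
C2,e1=fit(cp,cm,[.53,-.13,1.45]);F2,e2=fit(fp,fm,[.57,.14,1.45])
E
python3 - <<'E'
from fit2 import *
import fit
print('top  ',fit.C.round(4),fit.F.round(4));print('wrist',C2.round(4),F2.round(4),e1,e2,np.degrees([C2[2],F2[2]]))
P=lambda c:T(*c,[(-.02,0,.046)])[0].round(4)
print('post',P(fit.C),P(C2))
im=cv2.imread('pics/w1.png')
A=[]
for o,w,f in(((145,195),(115,75),6.9),((335,180),(200,105),4)):
    a=cv2.resize(im[o[1]:o[1]+w[1],o[0]:o[0]+w[0]],None,fx=f,fy=f,interpolation=cv2.INTER_CUBIC)
    draw(a,cw,CAR,C2,0,np.array(o),f,(0,0,255));draw(a,cw,FIX,F2,0,np.array(o),f,(0,200,0))
    A.append(cv2.resize(a,(640,300)))
cv2.imwrite('pics/ow.png',np.vstack(A))
E
```

```text
top   [ 0.5323 -0.1358  1.4505] [0.5683 0.1399 1.478 ]
wrist [ 0.5307 -0.1372  1.4314] [0.5668 0.1376 1.4686] 0.5764978797577953 1.0289352662256306 [82.01111956 84.14204828]
post [ 0.5299 -0.1556  0.046 ] [ 0.5279 -0.157   0.046 ]
```

View pics/ow.png

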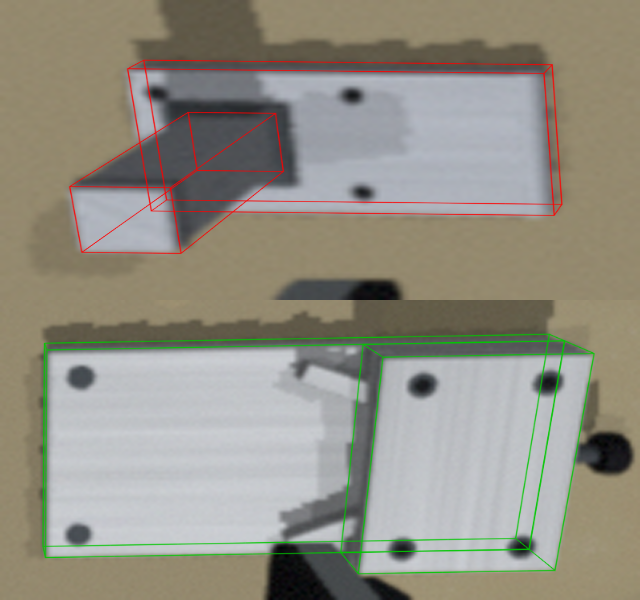

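>>> jog_arm(
  targets=[
    [[-10,-22,10],0,1],
    [[-10,-22,10],0,1],
    [[-10,-22,15],0,1],
    [[-10,-22,15],0,1],
    [[-10,-22,15],0,1],
    [[-9,-21,15],0.7,1],
    [[-9,-20,15],0,1],
    [[0,0,0],0,1],
  ],
)

```text
clock: 2.87
ee_pos: [0.527, -0.1606, 0.1339]
tool_rot: [[-0.99, 0.142, -0.004], [0.142, 0.99, -0.003], [0.003, -0.004, -1.0]]
wrist_force: [-1.1, -0.5, 0.4]
grip_width: 0.0855
```

```bash
python3 - <<'E'
from fit2 import *
s=get_state();cw=vision.camera_info('wrist');im=vision.snapshot('wrist')[:,:,::-1].copy()
np.savez('w2.npz',R=cw['R'],t=cw['t'])
print(np.round(s['ee_pos'],4))
draw(im,cw,CAR,C2,0,np.zeros(2),1,(0,0,255))
cv2.imwrite('pics/w2.png',im)
E
```

```text
[ 0.527  -0.1606  0.1339]
```

View pics/w2.png

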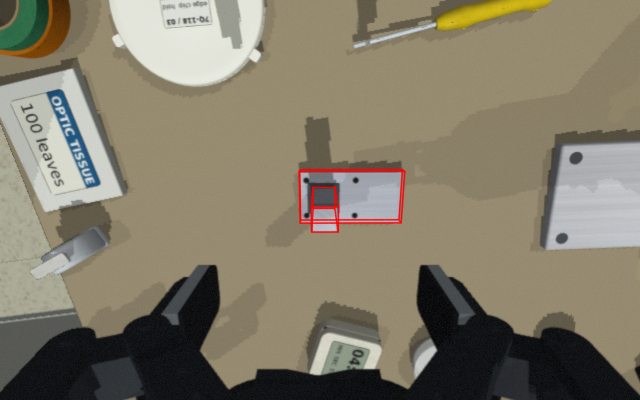

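>>> jog_arm(
  targets=[
    [[0,0,15],0,1],
    [[0,0,15],0,1],
    [[0,0,15],0,1],
    [[0,0,15],0,1],
    [[0,0,0],0,1],
    [[0,0,0],0,1],
    [[0,0,0],0,1],
    [[0,0,0],0,1],
  ],
)

```text
clock: 3.58
ee_pos: [0.5296, -0.156, 0.0776]
tool_rot: [[-0.991, 0.135, 0.002], [0.135, 0.991, 0.0], [-0.002, 0.0, -1.0]]
wrist_force: [0.2, 0.4, 0.1]
grip_width: 0.0857
```

```bash
python3 - <<'E'
from fit2 import *
s=get_state();cw=vision.camera_info('wrist');im=vision.snapshot('wrist')[:,:,::-1].copy()
np.savez('w3.npz',R=cw['R'],t=cw['t'])
print(np.round(s['ee_pos'],4),np.round(s['tool_rot'],3).tolist())
cv2.imwrite('pics/w3r.png',im)
draw(im,cw,CAR,C2,0,np.zeros(2),1,(0,0,255))
cv2.imwrite('pics/w3.png',im)
E
```

```text
[ 0.5296 -0.156   0.0776] [[-0.991, 0.135, 0.002], [0.135, 0.991, 0.0], [-0.002, 0.0, -1.0]]
```

View pics/w3.png

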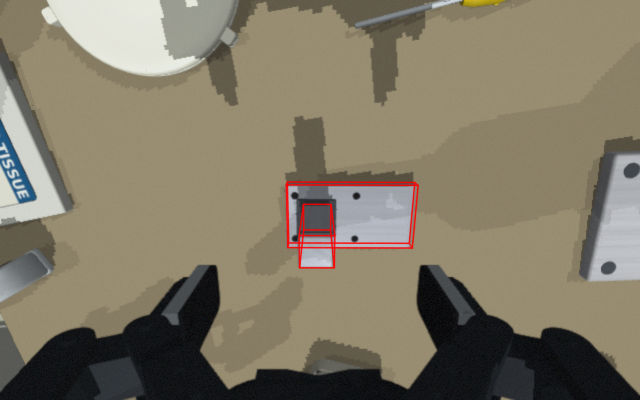

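>>> jog_arm(
  targets=[
    [[1,-1,10],0,1],
    [[0,0,12],0,1],
    [[0,0,12],0,1],
    [[0,0,10],0,1],
    [[0,0,6],0,1],
    [[0,0,0],0,1],
    [[0,0,0],0,1],
    [[0,0,0],0,1],
  ],
  newtons=50,
)

```text
clock: 4.3
ee_pos: [0.5278, -0.1573, 0.0264]
tool_rot: [[-0.991, 0.135, 0.0], [0.135, 0.991, -0.0], [-0.0, -0.0, -1.0]]
wrist_force: [0.0, -0.4, -0.3]
grip_width: 0.0853
```

>>> jog_arm(
  targets=[
    [[0,0,0],0,0.5],
    [[0,0,0],0,0.4],
    [[0,0,0],0,0],
    [[0,0,0],0,0],
    [[0,0,0],0,0],
    [[0,0,0],0,0],
    [[0,0,0],0,0],
    [[0,0,0],0,0],
  ],
)

```text
clock: 4.97
ee_pos: [0.5277, -0.1573, 0.0266]
tool_rot: [[-0.991, 0.135, 0.001], [0.135, 0.991, -0.0], [-0.001, -0.0, -1.0]]
wrist_force: [-0.0, 0.2, 2.3]
grip_width: 0.0171
```

```bash
python3 - <<'E'
from fit2 import *
s=get_state();cw=vision.camera_info('wrist');im=vision.snapshot('wrist')[:,:,::-1].copy()
print(np.round(s['ee_pos'],4),np.round(s['tool_rot'],3).tolist(),s['wrist_force'],s['wrist_torque'])
cv2.imwrite('pics/w4r.png',im)
draw(im,cw,CAR,C2,0,np.zeros(2),1,(0,0,255))
cv2.imwrite('pics/w4.png',im)
E
```

```text
[ 0.5277 -0.1573  0.0266] [[-0.991, 0.135, 0.001], [0.135, 0.991, -0.0], [-0.001, -0.0, -1.0]] [-0.04785161  0.24282731  2.34369386] [-0.09619609  0.05072303  0.02183072]
```

View pics/w4.png

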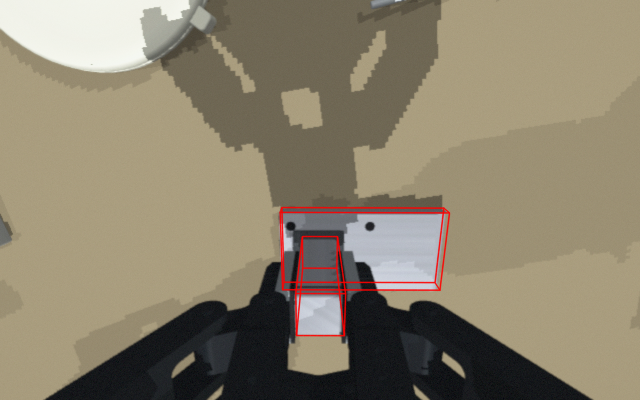

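>>> jog_arm(
  targets=[
    [[0,0,-6],0,0],
    [[0,0,-10],0,0],
    [[0,0,-12],0,0],
    [[0,0,-12],0,0],
    [[0,0,0],0,0],
    [[0,0,0],0,0],
    [[0,0,0],0,0],
    [[0,0,0],0,0],
  ],
)

```text
clock: 5.68
ee_pos: [0.527, -0.1567, 0.0659]
tool_rot: [[-0.991, 0.135, -0.001], [0.135, 0.991, 0.0], [0.001, 0.0, -1.0]]
wrist_force: [-0.7, 0.4, -1.8]
grip_width: 0.0176
```

```bash
python3 - <<'E'
from fit2 import *
s=get_state();cw=vision.camera_info('wrist');im=vision.snapshot('wrist')[:,:,::-1].copy()
print(np.round(s['ee_pos'],4),np.round(s['tool_rot'],3).tolist(),s['wrist_force'],s['wrist_torque'])
cv2.imwrite('pics/w5r.png',im)
C=C2.copy(); dz=s['ee_pos'][2]-.0266
draw(im,cw,CAR,C,dz,np.zeros(2),1,(0,0,255))
cv2.imwrite('pics/w5.png',im)
E
```

```text
[ 0.527  -0.1567  0.0659] [[-0.991, 0.135, -0.001], [0.135, 0.991, 0.0], [0.001, 0.0, -1.0]] [-0.72893968  0.44864278 -1.78957939] [-0.06234537 -0.00566934  0.03151997]
```

View pics/w5.png

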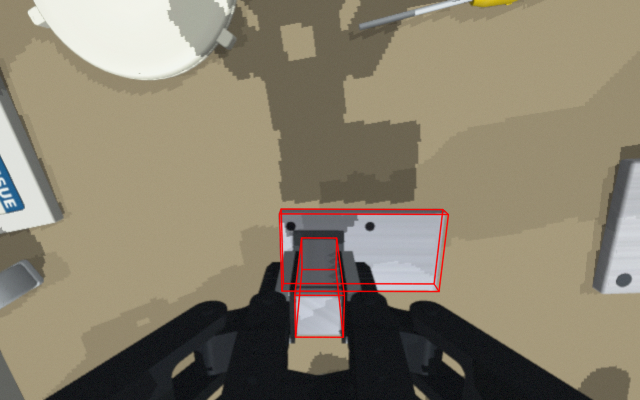

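The carrier is lifted and hanging level; the overlay matches at columns 280–447. Now I'll carry it over to the landing.

>>> jog_arm(
  targets=[
    [[0,15,0],0,0],
    [[0,25,0],0,0],
    [[-1,30,0],0,0],
    [[-1,30,0],0,0],
    [[0,30,0],0,0],
    [[0,30,0],0,0],
    [[0,25,0],0,0],
    [[0,15,0],0,0],
  ],
)

```text
clock: 6.4
ee_pos: [0.5563, 0.0452, 0.0656]
tool_rot: [[-0.991, 0.131, -0.001], [0.131, 0.991, 0.002], [0.001, 0.002, -1.0]]
wrist_force: [0.5, 0.0, -3.2]
grip_width: 0.0174
```

>>> jog_arm(
  targets=[
    [[0,5,0],0,0],
    [[0,0,0],-1,0],
    [[0,0,0],-1.1,0],
    [[0,0,0],0,0],
    [[0,0,0],0,0],
    [[0,0,0],0,0],
    [[0,0,0],0,0],
    [[0,0,0],0,0],
  ],
)

```text
clock: 7.07
ee_pos: [0.5571, 0.0452, 0.0663]
tool_rot: [[-0.995, 0.099, 0.0], [0.099, 0.995, -0.0], [-0.0, 0.0, -1.0]]
wrist_force: [0.5, -0.3, -2.9]
grip_width: 0.0175
```

```bash
cat > look.py <<'E'
from fit2 import *
import sys
n=sys.argv[1]
s=get_state();cw=vision.camera_info('wrist');im=vision.snapshot('wrist')[:,:,::-1].copy()
np.savez(f'{n}.npz',R=cw['R'],t=cw['t'])
R=np.array(s['tool_rot']);e=s['ee_pos']
print(np.round(e,4),np.round(R,4).tolist(),np.round(s['wrist_force'],2),np.round(s['wrist_torque'],3),'yaw',np.degrees(np.arctan2(R[1,1],R[0,1])))
cv2.imwrite(f'pics/{n}r.png',im)
yaw=np.arctan2(R[1,1],R[0,1]); F=F2.copy()
c,sn=np.cos(F[2]),np.sin(F[2]);d=np.array(e[:2])-F[:2]
print('TCP in fixture mm',1e3*(c*d[0]+sn*d[1]),1e3*(-sn*d[0]+c*d[1]),'nose x',1e3*(c*d[0]+sn*d[1])+65,'F yaw',np.degrees(F[2]))
C=[e[0]+.02*np.cos(yaw),e[1]+.02*np.sin(yaw),yaw]
draw(im,cw,CAR,C,e[2]-.0266,np.zeros(2),1,(0,0,255));draw(im,cw,FIX,F,0,np.zeros(2),1,(0,200,0))
cv2.imwrite(f'pics/{n}.png',im)
E
python3 look.py w6
```

```text
[0.5571 0.0452 0.0663] [[-0.9951, 0.0993, 0.0001], [0.0993, 0.9951, -0.0], [-0.0001, 0.0, -1.0]] [ 0.51 -0.35 -2.91] [-0.033 -0.015  0.018] yaw 84.30030777138971
TCP in fixture mm -92.86670437060705 0.3004241865879158 nose x -27.866704370607053 F yaw 84.14204827953473
```

View pics/w6.png

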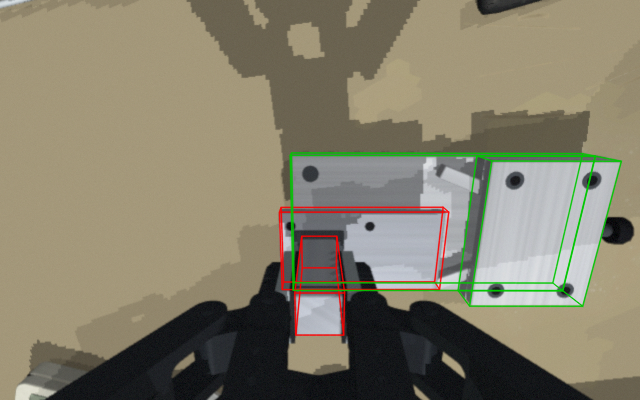

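View pics/w6r.png

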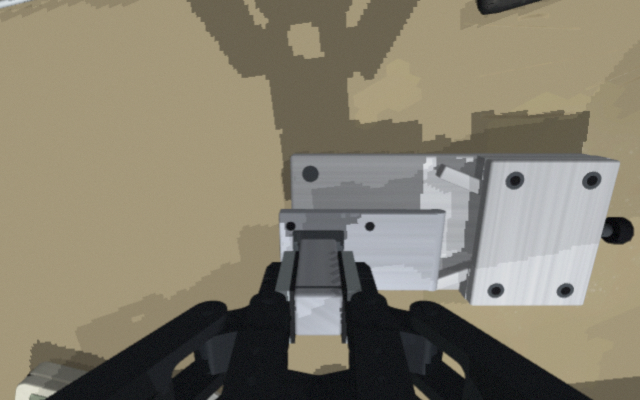

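```bash
python3 - <<'E'
import cv2
im=cv2.imread('pics/w6r.png')
cv2.imwrite('pics/w6a.png',cv2.resize(im[145:310,270:470],None,fx=4,fy=4,interpolation=cv2.INTER_CUBIC))
cv2.imwrite('pics/w6b.png',cv2.resize(im[145:310,430:630],None,fx=4,fy=4,interpolation=cv2.INTER_CUBIC))
E
```

```text
(no output)
```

View pics/w6a.png

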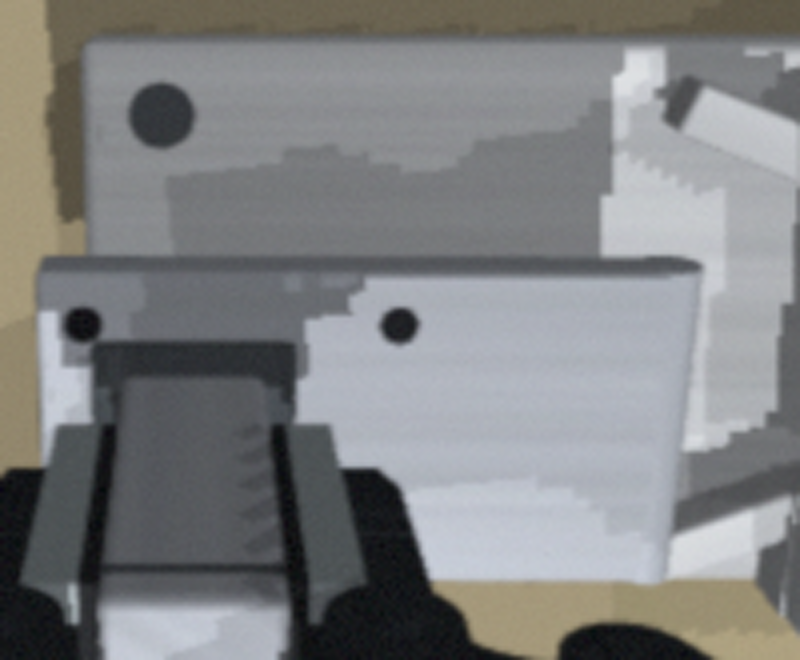

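View pics/w6b.png

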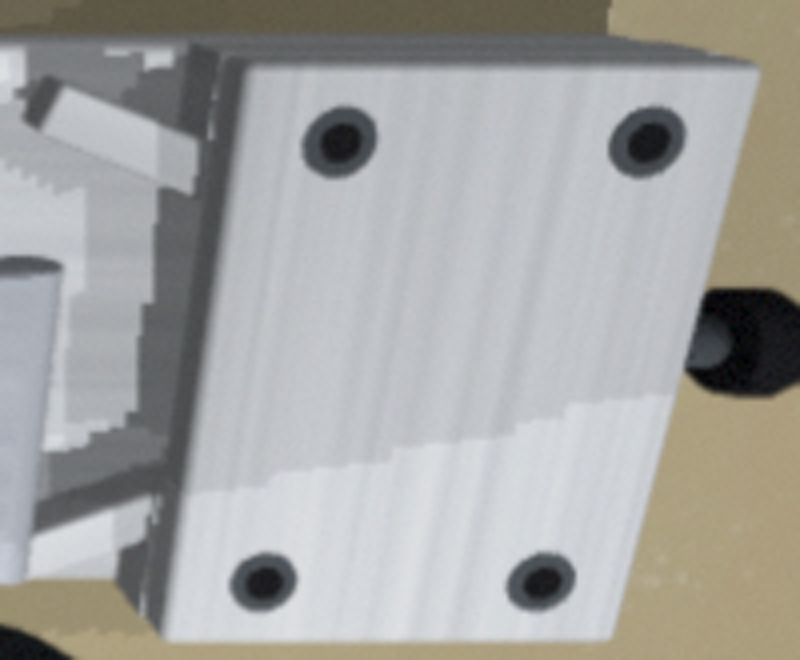

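```bash
python3 - <<'E'
from fit2 import *
d=np.load('w6.npz');ci=dict(vision.camera_info('wrist'));ci['R']=d['R'];ci['t']=d['t']
def ft(p,m,x0):
    r=least_squares(lambda v:(pj(ci,T(*v,m))-p).ravel(),x0); return r.x,r.fun.reshape(-1,2).round(2).tolist()
fp=np.r_[q([[250,65],[762,65],[612,640],[165,640]],[430,145],4),q([[86,40]],[270,145],4)]
F3,e=ft(fp,[(0,.045,.028),(.07,.045,.028),(.07,-.045,.028),(0,-.045,.028),(-.11,.045,.01)],F2)
print('F3',F3.round(4),np.degrees(F3[2]),e)
dz=.0397
cp=q([[40,273],[695,273],[660,580]],[270,145],4)
C3,e=ft(cp,[(-.04,.022,.008+dz),(.045,.022,.008+dz),(.045,-.022,.008+dz)],[.559,.065,1.47])
print('C3',C3.round(4),np.degrees(C3[2]),e)
for F in(F2,F3):
    c,s=np.cos(F[2]),np.sin(F[2]);v=C3[:2]-F[:2];print('carrier in fixture mm',1e3*(c*v[0]+s*v[1]),1e3*(-s*v[0]+c*v[1]))
c,s=np.cos(C3[2]),np.sin(C3[2]);v=np.array([.5571,.0452])-C3[:2];print('TCP in carrier',c*v[0]+s*v[1],-s*v[0]+c*v[1])
E
```

```text
F3 [0.5667 0.138  1.4698] 84.21224322847871 [[-0.09, -0.66], [1.46, -0.49], [0.42, 0.8], [-1.06, 0.84], [-0.87, 0.28]]
C3 [0.5595 0.0636 1.4647] 83.92286899402997 [[-3.25, -0.56], [2.05, 0.38], [1.3, 0.77]]
carrier in fixture mm -74.30856767649597 -0.2794221549505321
carrier in fixture mm -74.69957375020294 -0.31861286891730295
TCP in carrier -0.018573511845783233 0.0004572947332690421
```

```bash
python3 - <<'E'
from fit2 import *
d=np.load('w6.npz');ci=dict(vision.camera_info('wrist'));ci['R']=d['R'];ci['t']=d['t']
im=cv2.imread('pics/w6r.png');o=np.array([270,145])
a=cv2.resize(im[145:310,270:470],None,fx=4,fy=4,interpolation=cv2.INTER_CUBIC)
yaw=np.radians(84.3);C=[.5571+.02*np.cos(yaw),.0452+.02*np.sin(yaw),yaw]
draw(a,ci,CAR,C,.0397,o,4,(0,0,255));draw(a,ci,FIX,F2,0,o,4,(0,200,0))
cv2.imwrite('pics/w6o.png',a)
print(pj(ci,T(*C,[(-.04,.022,.0397),(.045,.022,.0397),(-.04,.022,.0477),(.045,.022,.0477)])).round(1).tolist(), -d['R'].T@d['t'])
E
```

```text
[[280.6, 207.0], [442.6, 206.8], [278.9, 211.7], [448.2, 211.6]] [0.48228252 0.05215287 0.20945063]
```

View pics/w6o.png

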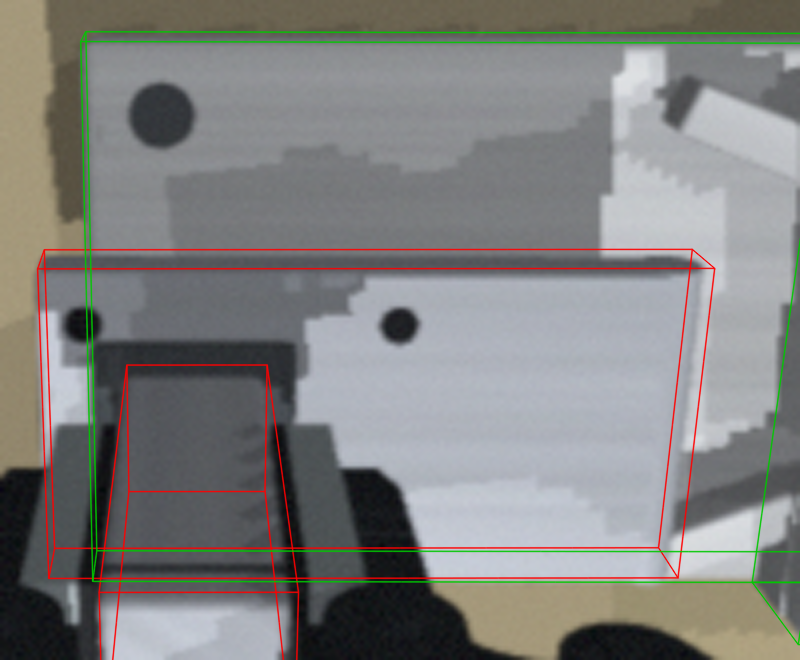

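The carrier's lateral error relative to the pocket is about −0.3 mm and its yaw is within 0.2°. I'll lower it now, slowly at the end.

>>> jog_arm(
  targets=[
    [[0.3,0,6],0,0],
    [[0,0,8],0,0],
    [[0,0,8],0,0],
    [[0,0,4],0,0],
    [[0,0,1.5],0,0],
    [[0,0,0.5],0,0],
    [[0,0,0],0,0],
    [[0,0,0],0,0],
  ],
)

```text
clock: 7.78
ee_pos: [0.5571, 0.0458, 0.0385]
tool_rot: [[-0.995, 0.098, 0.001], [0.098, 0.995, 0.0], [-0.001, 0.0, -1.0]]
wrist_force: [0.1, -0.7, -2.7]
grip_width: 0.0175
```

>>> jog_arm(
  targets=[
    [[0,0,0.5],0,0],
    [[0,0,0.5],0,0],
    [[0,0,0.3],0,0],
    [[0,0,0.2],0,0],
    [[0,0,0],0,0],
    [[0,0,0],0,0],
    [[0,0,0],0,0],
    [[0,0,0],0,0],
  ],
)

```text
clock: 8.45
ee_pos: [0.5568, 0.0459, 0.0368]
tool_rot: [[-0.995, 0.098, 0.0], [0.098, 0.995, 0.0], [-0.0, 0.0, -1.0]]
wrist_force: [-0.7, -1.1, -1.7]
grip_width: 0.0169
```

>>> jog_arm(
  targets=[
    [[0,0,0.3],0,0],
    [[0,0,0],0,0],
    [[0,0,0],0,0],
    [[0,0,0],0,0],
    [[0,0,0.3],0,0],
    [[0,0,0],0,0],
    [[0,0,0],0,0],
    [[0,0,0],0,0],
  ],
)

```text
clock: 9.12
ee_pos: [0.5569, 0.0459, 0.0366]
tool_rot: [[-0.995, 0.098, 0.0], [0.098, 0.995, 0.0], [-0.0, 0.0, -1.0]]
wrist_force: [-1.7, 0.0, 3.2]
grip_width: 0.0171
```

```bash
python3 look.py w7; python3 - <<'E'
from h import *
s=vision.snapshot('side')[:,:,::-1]
cv2.imwrite('pics/s7.png',cv2.resize(s[140:280,260:420],None,fx=5,fy=4.2,interpolation=cv2.INTER_CUBIC)[:590])
E
```

```text
[0.5569 0.0459 0.0366] [[-0.9952, 0.0983, 0.0002], [0.0983, 0.9952, 0.0004], [-0.0001, 0.0004, -1.0]] [-1.66  0.02  3.21] [-0.036  0.376 -0.005] yaw 84.35746266425299
TCP in fixture mm -92.21771409304657 0.542566342443351 nose x -27.217714093046567 F yaw 84.14204827953473
```

View pics/w7.png

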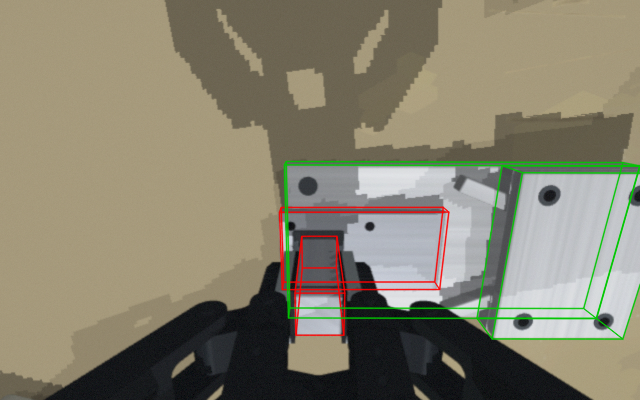

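View pics/s7.png

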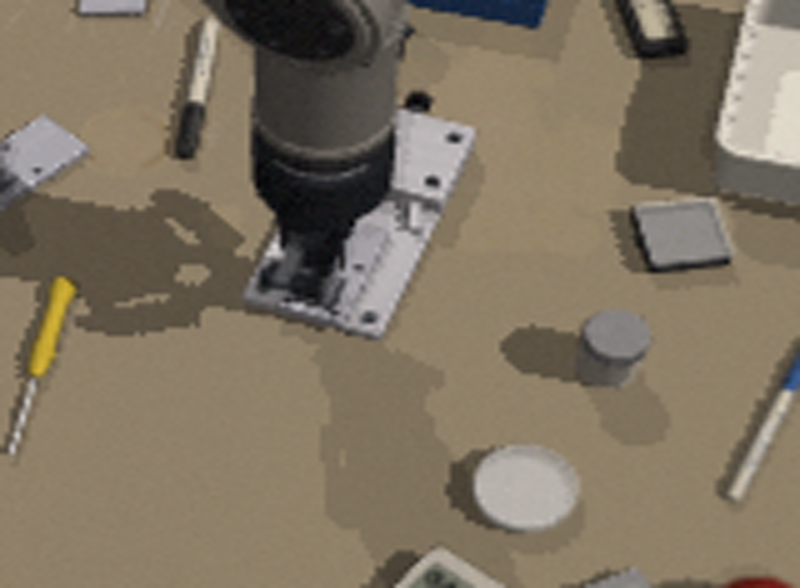

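The carrier is resting on the bed with about 6 N of down force, so I'll ease that off slightly. Then I'll slide it through the guides. The stop can't be nearer than +16 mm and the nose is at −27 mm.

>>> jog_arm(
  targets=[
    [[0,0,-0.3],0,0],
    [[0,2,0],0,0],
    [[0,4,0],0,0],
    [[0,4,0],0,0],
    [[0,4,0],0,0],
    [[0,4,0],0,0],
    [[0,3,0],0,0],
    [[0,1,0],0,0],
  ],
)

```text
clock: 9.88
ee_pos: [0.5592, 0.0684, 0.0365]
tool_rot: [[-0.995, 0.097, 0.0], [0.097, 0.995, 0.0], [-0.0, 0.0, -1.0]]
wrist_force: [0.4, -2.9, 2.1]
grip_width: 0.0175
```

```bash
python3 look.py w8
```

```text
[0.5592 0.0684 0.0365] [[-0.9952, 0.0974, 0.0004], [0.0974, 0.9952, 0.0], [-0.0004, 0.0001, -1.0]] [ 0.36 -2.93  2.1 ] [-0.649  0.034 -0.014] yaw 84.41044907878204
TCP in fixture mm -69.57218323956785 0.525217963322177 nose x -4.572183239567849 F yaw 84.14204827953473
```

View pics/w8.png

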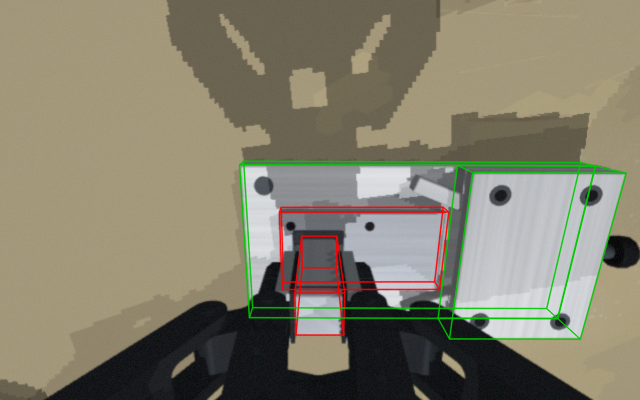

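```bash
python3 - <<'E'
from fit2 import *
d=np.load('w8.npz');ci=dict(vision.camera_info('wrist'));ci['R']=d['R'];ci['t']=d['t']
im=cv2.imread('pics/w8r.png');o=np.array([360,150])
a=cv2.resize(im[150:350,360:630],None,fx=2.9,fy=2.9,interpolation=cv2.INTER_CUBIC)
P=box(0,.07,-.0235,.0235,.01,.02)
draw(a,ci,P,F2,0,o,2.9,(255,0,0));draw(a,ci,FIX[12:],F2,0,o,2.9,(0,200,0))
cv2.imwrite('pics/w8o.png',a)
E
```

```text
(no output)
```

View pics/w8o.png

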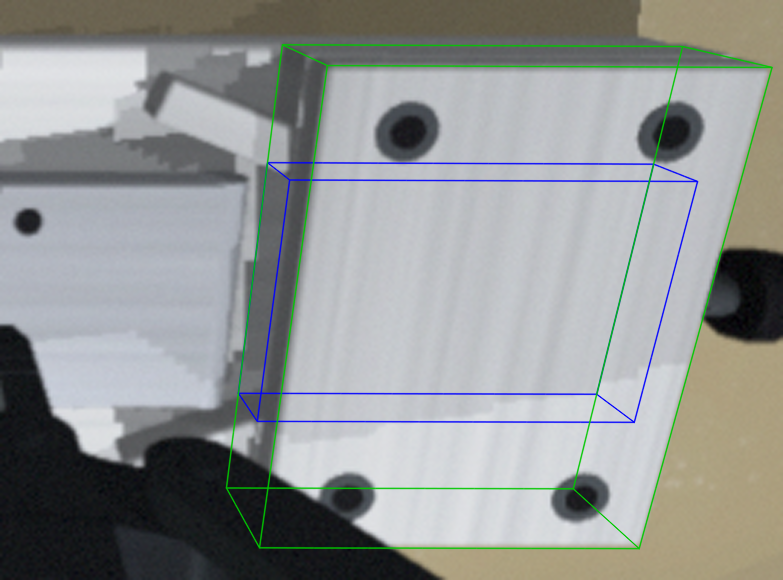

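Well centred, with gaps of about 1 mm and 1.6 mm to the pocket walls. I'll slide on to a nose position of about +12.5 mm, still short of where the stop could be.

>>> jog_arm(
  targets=[
    [[0,2,0],0,0],
    [[0,3,0],0,0],
    [[0,3,0],0,0],
    [[0,3,0],0,0],
    [[0,3,0],0,0],
    [[0,2,0],0,0],
    [[0,1,0],0,0],
    [[0,0,0],0,0],
  ],
)

```text
clock: 10.6
ee_pos: [0.5607, 0.0852, 0.0365]
tool_rot: [[-0.995, 0.098, 0.0], [0.098, 0.995, 0.0], [-0.0, 0.0, -1.0]]
wrist_force: [0.6, -2.1, 3.4]
grip_width: 0.0174
```

>>> jog_arm(
  targets=[
    [[0,0.2,0],0,0],
    [[0,0.2,0],0,0],
    [[0,0.2,0],0,0],
    [[0,0.2,0],0,0],
    [[0,0.2,0],0,0],
    [[0,0.2,0],0,0],
    [[0,0,0],0,0],
    [[0,0,0],0,0],
  ],
)

```text
clock: 11.27
ee_pos: [0.5607, 0.0855, 0.0365]
tool_rot: [[-0.995, 0.099, 0.0], [0.099, 0.995, -0.0], [-0.0, -0.0, -1.0]]
wrist_force: [-1.9, -3.9, 3.6]
grip_width: 0.0173
```

```bash
python3 - <<'E'
from h import *
s=get_state();print(np.round(s['ee_pos'],5),np.round(s['wrist_force'],2),np.round(s['wrist_torque'],3))
E
```

```text
[0.56071 0.08553 0.03654] [-1.91 -3.88  3.58] [-0.835  0.136 -0.004]
```

>>> jog_arm(
  targets=[
    [[0,0.2,0],0,0],
    [[0,0.2,0],0,0],
    [[0,0.2,0],0,0],
    [[0,0.2,0],0,0],
    [[0,0.2,0],0,0],
    [[0,0,0],0,0],
    [[0,0,0],0,0],
    [[0,0,0],0,0],
  ],
)

```text
clock: 11.93
ee_pos: [0.5609, 0.0869, 0.0365]
tool_rot: [[-0.995, 0.098, 0.0], [0.098, 0.995, 0.0], [-0.0, 0.0, -1.0]]
wrist_force: [-0.9, -4.0, 4.1]
grip_width: 0.0175
```

>>> jog_arm(
  targets=[
    [[0,0,-0.4],0,0],
    [[0,0.2,0],0,0],
    [[0,0.2,0],0,0],
    [[0,0.2,0],0,0],
    [[0,0.2,0],0,0],
    [[0,0.2,0],0,0],
    [[0,0.2,0],0,0],
    [[0,0,0],0,0],
  ],
)

```text
clock: 12.6
ee_pos: [0.5606, 0.0887, 0.0366]
tool_rot: [[-0.995, 0.098, -0.001], [0.098, 0.995, 0.001], [0.001, 0.001, -1.0]]
wrist_force: [-0.4, 0.2, -2.3]
grip_width: 0.0173
```

>>> jog_arm(
  targets=[
    [[0,0.1,0.1],0,0],
    [[0,0.1,0],0,0],
    [[0,0.1,0],0,0],
    [[0,0.1,0],0,0],
    [[0,0.1,0],0,0],
    [[0,0.1,0],0,0],
    [[0,0.1,0],0,0],
    [[0,0.1,0],0,0],
  ],
)

```text
clock: 13.27
ee_pos: [0.561, 0.0889, 0.0368]
tool_rot: [[-0.995, 0.098, -0.0], [0.098, 0.995, 0.0], [0.0, 0.0, -1.0]]
wrist_force: [0.0, -0.2, -2.6]
grip_width: 0.0177
```

>>> jog_arm(
  targets=[
    [[0,0.1,0],0,0],
    [[0,0.1,0],0,0],
    [[0,0.1,0],0,0],
    [[0,0.1,0],0,0],
    [[0,0.1,0],0,0],
    [[0,0.1,0],0,0],
    [[0,0.1,0],0,0],
    [[0,0.1,0],0,0],
  ],
)

```text
clock: 13.93
ee_pos: [0.5611, 0.0897, 0.0368]
tool_rot: [[-0.995, 0.098, 0.0], [0.098, 0.995, 0.0], [-0.0, 0.0, -1.0]]
wrist_force: [-0.6, -0.5, -2.8]
grip_width: 0.0174
```

>>> jog_arm(
  targets=[
    [[0,0.1,0.1],0,0],
    [[0,0.1,0],0,0],
    [[0,0.1,0],0,0],
    [[0,0.1,0],0,0],
    [[0,0.1,0],0,0],
    [[0,0.1,0],0,0],
    [[0,0.1,0],0,0],
    [[0,0.1,0],0,0],
  ],
)

```text
clock: 14.6
ee_pos: [0.5612, 0.0905, 0.0367]
tool_rot: [[-0.995, 0.098, 0.0], [0.098, 0.995, 0.0], [-0.0, 0.0, -1.0]]
wrist_force: [-0.6, 0.0, -2.6]
grip_width: 0.0171
```

>>> jog_arm(
  targets=[
    [[0,0.11,0],0,0],
    [[0,0.11,0],0,0],
    [[0,0.11,0],0,0],
    [[0,0.11,0],0,0],
    [[0,0.11,0],0,0],
    [[0,0.11,0],0,0],
    [[0,0.11,0],0,0],
    [[0,0.11,0],0,0],
  ],
)

```text
clock: 15.27
ee_pos: [0.5613, 0.0913, 0.0367]
tool_rot: [[-0.995, 0.098, 0.0], [0.098, 0.995, 0.0], [-0.0, 0.0, -1.0]]
wrist_force: [-0.5, -0.1, -2.4]
grip_width: 0.0173
```

>>> jog_arm(
  targets=[
    [[0,0.11,0],0,0],
    [[0,0.11,0],0,0],
    [[0,0.11,0],0,0],
    [[0,0.11,0],0,0],
    [[0,0.11,0],0,0],
    [[0,0.11,0],0,0],
    [[0,0.11,0],0,0],
    [[0,0.11,0],0,0],
  ],
)

```text
clock: 15.93
ee_pos: [0.5613, 0.0922, 0.0367]
tool_rot: [[-0.995, 0.098, 0.0], [0.098, 0.995, 0.0], [-0.0, 0.0, -1.0]]
wrist_force: [0.2, -0.9, -2.0]
grip_width: 0.0174
```

>>> jog_arm(
  targets=[
    [[0,0.11,0],0,0],
    [[0,0.11,0],0,0],
    [[0,0.11,0],0,0],
    [[0,0.11,0],0,0],
    [[0,0.11,0],0,0],
    [[0,0.11,0],0,0],
    [[0,0.11,0],0,0],
    [[0,0.11,0],0,0],
  ],
)

```text
clock: 16.6
ee_pos: [0.5614, 0.0931, 0.0367]
tool_rot: [[-0.995, 0.098, 0.0], [0.098, 0.995, 0.0], [-0.0, 0.0, -1.0]]
wrist_force: [0.0, -0.2, -1.7]
grip_width: 0.0176
```

>>> jog_arm(
  targets=[
    [[0,0.11,0],0,0],
    [[0,0.11,0],0,0],
    [[0,0.11,0],0,0],
    [[0,0.11,0],0,0],
    [[0,0.11,0],0,0],
    [[0,0.11,0],0,0],
    [[0,0.11,0],0,0],
    [[0,0.11,0],0,0],
  ],
)

```text
clock: 17.27
ee_pos: [0.5615, 0.0939, 0.0367]
tool_rot: [[-0.995, 0.098, 0.0], [0.098, 0.995, 0.0], [-0.0, 0.0, -1.0]]
wrist_force: [-0.7, 0.1, -2.0]
grip_width: 0.0173
```

>>> jog_arm(
  targets=[
    [[0,0.11,0],0,0],
    [[0,0.11,0],0,0],
    [[0,0.11,0],0,0],
    [[0,0.11,0],0,0],
    [[0,0.11,0],0,0],
    [[0,0.11,0],0,0],
    [[0,0.11,0],0,0],
    [[0,0.11,0],0,0],
  ],
)

```text
clock: 17.93
ee_pos: [0.5616, 0.0948, 0.0367]
tool_rot: [[-0.995, 0.098, 0.0], [0.098, 0.995, 0.0], [-0.0, 0.0, -1.0]]
wrist_force: [0.3, -0.0, -2.2]
grip_width: 0.017
```

>>> jog_arm(
  targets=[
    [[0,0.11,0],0,0],
    [[0,0.11,0],0,0],
    [[0,0.11,0],0,0],
    [[0,0.11,0],0,0],
    [[0,0.11,0],0,0],
    [[0,0.11,0],0,0],
    [[0,0.11,0],0,0],
    [[0,0.11,0],0,0],
  ],
)

```text
clock: 18.6
ee_pos: [0.5617, 0.0957, 0.0367]
tool_rot: [[-0.995, 0.098, 0.0], [0.098, 0.995, 0.0], [-0.0, 0.0, -1.0]]
wrist_force: [-0.4, -0.2, -2.3]
grip_width: 0.0175
```

>>> jog_arm(
  targets=[
    [[0,0.11,0],0,0],
    [[0,0.11,0],0,0],
    [[0,0.11,0],0,0],
    [[0,0.11,0],0,0],
    [[0,0.11,0],0,0],
    [[0,0.11,0],0,0],
    [[0,0.11,0],0,0],
    [[0,0.11,0],0,0],
  ],
)

```text
clock: 19.27
ee_pos: [0.5618, 0.0966, 0.0367]
tool_rot: [[-0.995, 0.098, 0.0], [0.098, 0.995, 0.0], [-0.0, 0.0, -1.0]]
wrist_force: [-0.1, 1.9, -1.7]
grip_width: 0.0172
```

>>> jog_arm(
  targets=[
    [[0,0.11,0],0,0],
    [[0,0.11,0],0,0],
    [[0,0.11,0],0,0],
    [[0,0.11,0],0,0],
    [[0,0.11,0],0,0],
    [[0,0.11,0],0,0],
    [[0,0.11,0],0,0],
    [[0,0.11,0],0,0],
  ],
)

```text
clock: 19.93
ee_pos: [0.5619, 0.0975, 0.0367]
tool_rot: [[-0.995, 0.098, 0.0], [0.098, 0.995, 0.0], [-0.0, 0.0, -1.0]]
wrist_force: [1.0, -1.3, -2.4]
grip_width: 0.0176
```

>>> jog_arm(
  targets=[
    [[0,0.11,0],0,0],
    [[0,0.11,0],0,0],
    [[0,0.11,0],0,0],
    [[0,0.11,0],0,0],
    [[0,0.11,0],0,0],
    [[0,0.11,0],0,0],
    [[0,0.11,0],0,0],
    [[0,0.11,0],0,0],
  ],
)

```text
clock: 20.6
ee_pos: [0.562, 0.0983, 0.0367]
tool_rot: [[-0.995, 0.098, 0.0], [0.098, 0.995, 0.0], [-0.0, 0.0, -1.0]]
wrist_force: [-0.1, 0.8, -3.1]
grip_width: 0.0173
```

>>> jog_arm(
  targets=[
    [[0,0.11,0],0,0],
    [[0,0.11,0],0,0],
    [[0,0.11,0],0,0],
    [[0,0.11,0],0,0],
    [[0,0.11,0],0,0],
    [[0,0.11,0],0,0],
    [[0,0.11,0],0,0],
    [[0,0.11,0],0,0],
  ],
)

```text
clock: 21.27
ee_pos: [0.5621, 0.0992, 0.0367]
tool_rot: [[-0.995, 0.098, 0.0], [0.098, 0.995, 0.0], [-0.0, 0.0, -1.0]]
wrist_force: [-0.9, -0.3, -1.8]
grip_width: 0.0177
```

>>> jog_arm(
  targets=[
    [[0,0.11,0],0,0],
    [[0,0.11,0],0,0],
    [[0,0.11,0],0,0],
    [[0,0.11,0],0,0],
    [[0,0.11,0],0,0],
    [[0,0.11,0],0,0],
    [[0,0.11,0],0,0],
    [[0,0.11,0],0,0],
  ],
)

```text
clock: 21.93
ee_pos: [0.5621, 0.1001, 0.0367]
tool_rot: [[-0.995, 0.098, 0.0], [0.098, 0.995, 0.0], [-0.0, 0.0, -1.0]]
wrist_force: [-0.2, -0.5, -3.0]
grip_width: 0.0174
```

>>> jog_arm(
  targets=[
    [[0,0.11,0],0,0],
    [[0,0.11,0],0,0],
    [[0,0.11,0],0,0],
    [[0,0.11,0],0,0],
    [[0,0.11,0],0,0],
    [[0,0.11,0],0,0],
    [[0,0.11,0],0,0],
    [[0,0.11,0],0,0],
  ],
)

```text
clock: 22.6
ee_pos: [0.5622, 0.101, 0.0367]
tool_rot: [[-0.995, 0.098, 0.0], [0.098, 0.995, 0.0], [-0.0, 0.0, -1.0]]
wrist_force: [0.3, -0.5, -2.6]
grip_width: 0.0176
```

>>> jog_arm(
  targets=[
    [[0,0.11,0],0,0],
    [[0,0.11,0],0,0],
    [[0,0.11,0],0,0],
    [[0,0.11,0],0,0],
    [[0,0.11,0],0,0],
    [[0,0.11,0],0,0],
    [[0,0.11,0],0,0],
    [[0,0.11,0],0,0],
  ],
)

```text
clock: 23.27
ee_pos: [0.5623, 0.1019, 0.0367]
tool_rot: [[-0.995, 0.098, 0.0], [0.098, 0.995, 0.0], [-0.0, 0.0, -1.0]]
wrist_force: [-0.1, 0.2, -2.1]
grip_width: 0.0175
```

>>> jog_arm(
  targets=[
    [[0,0.11,0],0,0],
    [[0,0.11,0],0,0],
    [[0,0.11,0],0,0],
    [[0,0.11,0],0,0],
    [[0,0.11,0],0,0],
    [[0,0.11,0],0,0],
    [[0,0.11,0],0,0],
    [[0,0.11,0],0,0],
  ],
)

```text
clock: 23.93
ee_pos: [0.5624, 0.1027, 0.0367]
tool_rot: [[-0.995, 0.098, 0.0], [0.098, 0.995, 0.0], [-0.0, 0.0, -1.0]]
wrist_force: [0.2, -0.1, -2.7]
grip_width: 0.0173
```

>>> jog_arm(
  targets=[
    [[0,0.11,0],0,0],
    [[0,0.11,0],0,0],
    [[0,0.11,0],0,0],
    [[0,0.11,0],0,0],
    [[0,0.11,0],0,0],
    [[0,0.11,0],0,0],
    [[0,0.11,0],0,0],
    [[0,0.11,0],0,0],
  ],
)

```text
clock: 24.6
ee_pos: [0.5625, 0.1036, 0.0367]
tool_rot: [[-0.995, 0.098, 0.0], [0.098, 0.995, 0.0], [-0.0, 0.0, -1.0]]
wrist_force: [0.4, -0.0, -2.1]
grip_width: 0.0176
```

>>> jog_arm(
  targets=[
    [[0,0.11,0],0,0],
    [[0,0.11,0],0,0],
    [[0,0.11,0],0,0],
    [[0,0.11,0],0,0],
    [[0,0.11,0],0,0],
    [[0,0.11,0],0,0],
    [[0,0.11,0],0,0],
    [[0,0.11,0],0,0],
  ],
)

```text
clock: 25.27
ee_pos: [0.5626, 0.1045, 0.0367]
tool_rot: [[-0.995, 0.098, 0.0], [0.098, 0.995, 0.0], [-0.0, 0.0, -1.0]]
wrist_force: [0.5, 0.6, -2.2]
grip_width: 0.0173
```

>>> jog_arm(
  targets=[
    [[0,0.11,0],0,0],
    [[0,0.11,0],0,0],
    [[0,0.11,0],0,0],
    [[0,0.11,0],0,0],
    [[0,0.11,0],0,0],
    [[0,0.11,0],0,0],
    [[0,0.11,0],0,0],
    [[0,0.11,0],0,0],
  ],
)

```text
clock: 25.93
ee_pos: [0.5627, 0.1053, 0.0367]
tool_rot: [[-0.995, 0.098, 0.0], [0.098, 0.995, 0.0], [-0.0, 0.0, -1.0]]
wrist_force: [0.2, 0.4, -2.0]
grip_width: 0.0173
```

>>> jog_arm(
  targets=[
    [[0,0.11,0],0,0],
    [[0,0.11,0],0,0],
    [[0,0.11,0],0,0],
    [[0,0.11,0],0,0],
    [[0,0.11,0],0,0],
    [[0,0.11,0],0,0],
    [[0,0.11,0],0,0],
    [[0,0.11,0],0,0],
  ],
)

```text
clock: 26.6
ee_pos: [0.5628, 0.1063, 0.0367]
tool_rot: [[-0.995, 0.098, 0.0], [0.098, 0.995, 0.0], [-0.0, 0.0, -1.0]]
wrist_force: [0.4, -0.2, -2.6]
grip_width: 0.0173
```

>>> jog_arm(
  targets=[
    [[0,0.11,0],0,0],
    [[0,0.11,0],0,0],
    [[0,0.11,0],0,0],
    [[0,0.11,0],0,0],
    [[0,0.11,0],0,0],
    [[0,0.11,0],0,0],
    [[0,0.11,0],0,0],
    [[0,0.11,0],0,0],
  ],
)

```text
clock: 27.27
ee_pos: [0.5628, 0.1071, 0.0367]
tool_rot: [[-0.995, 0.098, 0.0], [0.098, 0.995, 0.0], [-0.0, 0.0, -1.0]]
wrist_force: [-0.3, -0.6, -1.8]
grip_width: 0.0175
```

>>> jog_arm(
  targets=[
    [[0,0.11,0],0,0],
    [[0,0.11,0],0,0],
    [[0,0.11,0],0,0],
    [[0,0.11,0],0,0],
    [[0,0.11,0],0,0],
    [[0,0.11,0],0,0],
    [[0,0.11,0],0,0],
    [[0,0.11,0],0,0],
  ],
)

```text
clock: 27.93
ee_pos: [0.5629, 0.108, 0.0367]
tool_rot: [[-0.995, 0.098, 0.0], [0.098, 0.995, 0.0], [-0.0, 0.0, -1.0]]
wrist_force: [0.4, 0.7, -2.8]
grip_width: 0.0175
```

>>> jog_arm(
  targets=[
    [[0,0.11,0],0,0],
    [[0,0.11,0],0,0],
    [[0,0.11,0],0,0],
    [[0,0.11,0],0,0],
    [[0,0.11,0],0,0],
    [[0,0.11,0],0,0],
    [[0,0.11,0],0,0],
    [[0,0.11,0],0,0],
  ],
)

```text
clock: 28.6
ee_pos: [0.563, 0.1088, 0.0367]
tool_rot: [[-0.995, 0.098, 0.0], [0.098, 0.995, 0.0], [-0.0, 0.0, -1.0]]
wrist_force: [0.6, -0.3, -2.5]
grip_width: 0.0174
```

>>> jog_arm(
  targets=[
    [[0,0.11,0],0,0],
    [[0,0.11,0],0,0],
    [[0,0.11,0],0,0],
    [[0,0.11,0],0,0],
    [[0,0.11,0],0,0],
    [[0,0.11,0],0,0],
    [[0,0.11,0],0,0],
    [[0,0.11,0],0,0],
  ],
)

```text
clock: 29.27
ee_pos: [0.5631, 0.1097, 0.0367]
tool_rot: [[-0.995, 0.098, 0.0], [0.098, 0.995, 0.0], [-0.0, 0.0, -1.0]]
wrist_force: [0.1, 0.6, -1.8]
grip_width: 0.0173
```

>>> jog_arm(
  targets=[
    [[0,0.11,0],0,0],
    [[0,0.11,0],0,0],
    [[0,0.11,0],0,0],
    [[0,0.11,0],0,0],
    [[0,0.11,0],0,0],
    [[0,0.11,0],0,0],
    [[0,0.11,0],0,0],
    [[0,0.11,0],0,0],
  ],
)

```text
clock: 29.93
ee_pos: [0.5632, 0.1106, 0.0367]
tool_rot: [[-0.995, 0.098, 0.0], [0.098, 0.995, 0.0], [-0.0, 0.0, -1.0]]
wrist_force: [-0.1, -0.2, -2.9]
grip_width: 0.0174
```

>>> jog_arm(
  targets=[
    [[0,0.11,0],0,0],
    [[0,0.11,0],0,0],
    [[0,0.11,0],0,0],
    [[0,0.11,0],0,0],
    [[0,0.11,0],0,0],
    [[0,0.11,0],0,0],
    [[0,0.11,0],0,0],
    [[0,0.11,0],0,0],
  ],
)

```text
clock: 30.6
ee_pos: [0.5633, 0.1115, 0.0367]
tool_rot: [[-0.995, 0.098, 0.0], [0.098, 0.995, 0.0], [-0.0, 0.0, -1.0]]
wrist_force: [0.5, -0.7, -2.6]
grip_width: 0.0174
```

>>> jog_arm(
  targets=[
    [[0,0.11,0],0,0],
    [[0,0.11,0],0,0],
    [[0,0.11,0],0,0],
    [[0,0.11,0],0,0],
    [[0,0.11,0],0,0],
    [[0,0.11,0],0,0],
    [[0,0.11,0],0,0],
    [[0,0.11,0],0,0],
  ],
)

```text
clock: 31.27
ee_pos: [0.5633, 0.1124, 0.0367]
tool_rot: [[-0.995, 0.098, 0.0], [0.098, 0.995, 0.0], [-0.0, 0.0, -1.0]]
wrist_force: [-0.3, 0.4, -1.6]
grip_width: 0.0175
```

>>> jog_arm(
  targets=[
    [[0,0.11,0],0,0],
    [[0,0.11,0],0,0],
    [[0,0.11,0],0,0],
    [[0,0.11,0],0,0],
    [[0,0.11,0],0,0],
    [[0,0.11,0],0,0],
    [[0,0.11,0],0,0],
    [[0,0.11,0],0,0],
  ],
)

```text
clock: 31.93
ee_pos: [0.5634, 0.1133, 0.0367]
tool_rot: [[-0.995, 0.098, 0.0], [0.098, 0.995, 0.0], [-0.0, 0.0, -1.0]]
wrist_force: [0.7, -1.1, -2.7]
grip_width: 0.0172
```

>>> jog_arm(
  targets=[
    [[0,0.11,0],0,0],
    [[0,0.11,0],0,0],
    [[0,0.11,0],0,0],
    [[0,0.11,0],0,0],
    [[0,0.11,0],0,0],
    [[0,0.11,0],0,0],
    [[0,0.11,0],0,0],
    [[0,0.11,0],0,0],
  ],
)

```text
clock: 32.6
ee_pos: [0.5635, 0.1141, 0.0367]
tool_rot: [[-0.995, 0.098, 0.0], [0.098, 0.995, 0.0], [-0.0, 0.0, -1.0]]
wrist_force: [0.5, -0.2, -2.2]
grip_width: 0.0169
```

>>> jog_arm(
  targets=[
    [[0,0.11,0],0,0],
    [[0,0.11,0],0,0],
    [[0,0.11,0],0,0],
    [[0,0.11,0],0,0],
    [[0,0.11,0],0,0],
    [[0,0.11,0],0,0],
    [[0,0.11,0],0,0],
    [[0,0.11,0],0,0],
  ],
)

```text
clock: 33.27
ee_pos: [0.5636, 0.115, 0.0367]
tool_rot: [[-0.995, 0.098, 0.0], [0.098, 0.995, 0.0], [-0.0, 0.0, -1.0]]
wrist_force: [0.0, 0.2, -3.1]
grip_width: 0.0175
```

>>> jog_arm(
  targets=[
    [[0,0.11,0],0,0],
    [[0,0.11,0],0,0],
    [[0,0.11,0],0,0],
    [[0,0.11,0],0,0],
    [[0,0.11,0],0,0],
    [[0,0.11,0],0,0],
    [[0,0.11,0],0,0],
    [[0,0.11,0],0,0],
  ],
)

```text
clock: 33.93
ee_pos: [0.5637, 0.1159, 0.0367]
tool_rot: [[-0.995, 0.098, 0.0], [0.098, 0.995, 0.0], [-0.0, 0.0, -1.0]]
wrist_force: [-0.2, 1.0, -2.7]
grip_width: 0.0175
```

>>> jog_arm(
  targets=[
    [[0,0.11,0],0,0],
    [[0,0.11,0],0,0],
    [[0,0.11,0],0,0],
    [[0,0.11,0],0,0],
    [[0,0.11,0],0,0],
    [[0,0.11,0],0,0],
    [[0,0.11,0],0,0],
    [[0,0.11,0],0,0],
  ],
)

```text
clock: 34.6
ee_pos: [0.5638, 0.1167, 0.0367]
tool_rot: [[-0.995, 0.098, -0.0], [0.098, 0.995, 0.0], [0.0, 0.0, -1.0]]
wrist_force: [0.4, 1.3, -2.3]
grip_width: 0.0171
```

>>> jog_arm(
  targets=[
    [[0,0.11,0],0,0],
    [[0,0.11,0],0,0],
    [[0,0.11,0],0,0],
    [[0,0.11,0],0,0],
    [[0,0.11,0],0,0],
    [[0,0.11,0],0,0],
    [[0,0.11,0],0,0],
    [[0,0.11,0],0,0],
  ],
)

```text
clock: 35.27
ee_pos: [0.5639, 0.1174, 0.0367]
tool_rot: [[-0.995, 0.098, 0.0], [0.098, 0.995, -0.0], [-0.0, -0.0, -1.0]]
wrist_force: [-0.4, -0.9, -2.3]
grip_width: 0.0174
```

>>> jog_arm(
  targets=[
    [[0,0.1,0],0,0],
    [[0,0.1,0],0,0],
    [[0,0.1,0],0,0],
    [[0,0.1,0],0,0],
    [[0,0.1,0],0,0],
    [[0,0,0],0,0],
    [[0,0,0],0,0],
    [[0,0,0],0,0],
  ],
)

```text
clock: 35.93
ee_pos: [0.5639, 0.1175, 0.0367]
tool_rot: [[-0.995, 0.099, -0.0], [0.099, 0.995, -0.001], [0.0, -0.001, -1.0]]
wrist_force: [-0.7, -1.9, -1.0]
grip_width: 0.018
```

Contact: the tool moved only 0.1 mm of the 0.5 mm commanded, and the force is rising, with the nose at about +44.8 mm. I'll push a little more and watch the force.

>>> jog_arm(
  targets=[
    [[0,0.1,0],0,0],
    [[0,0.1,0],0,0],
    [[0,0.1,0],0,0],
    [[0,0.1,0],0,0],
    [[0,0.1,0],0,0],
    [[0,0.1,0],0,0],
    [[0,0,0],0,0],
    [[0,0,0],0,0],
  ],
)

```text
clock: 36.6
ee_pos: [0.5639, 0.1176, 0.0368]
tool_rot: [[-0.995, 0.099, -0.0], [0.099, 0.995, -0.001], [0.0, -0.001, -1.0]]
wrist_force: [-0.8, -5.0, -0.2]
grip_width: 0.0176
```

>>> jog_arm(
  targets=[
    [[0,0,0.15],0,0],
    [[0,0,0.1],0,0],
    [[0,0.1,0],0,0],
    [[0,0.1,0],0,0],
    [[0,0.1,0],0,0],
    [[0,0.1,0],0,0],
    [[0,0,0],0,0],
    [[0,0,0],0,0],
  ],
)

```text
clock: 37.27
ee_pos: [0.5639, 0.1176, 0.0367]
tool_rot: [[-0.995, 0.099, -0.0], [0.099, 0.995, -0.001], [0.0, -0.001, -1.0]]
wrist_force: [-1.3, -5.2, 1.2]
grip_width: 0.0174
```

>>> jog_arm(
  targets=[
    [[0,0.1,0],0,0],
    [[0,0.1,0],0,0],
    [[0,0.1,0],0,0],
    [[0,0.1,0],0,0],
    [[0,0.1,0],0,0],
    [[0,0.1,0],0,0],
    [[0,0,0],0,0],
    [[0,0,0],0,0],
  ],
)

```text
clock: 37.93
ee_pos: [0.5639, 0.1176, 0.0367]
tool_rot: [[-0.995, 0.099, -0.0], [0.099, 0.995, -0.002], [0.0, -0.002, -1.0]]
wrist_force: [-1.8, -7.5, 2.8]
grip_width: 0.0177
```

```bash
python3 look.py w9
```

```text
[0.5639 0.1176 0.0367] [[-0.9951, 0.0993, -0.0004], [0.0993, 0.9951, -0.002], [0.0002, -0.0021, -1.0]] [-1.82 -7.49  2.83] [-1.492  0.396  0.064] yaw 84.30020379224851
TCP in fixture mm -20.140323873383494 0.8347404892800427 nose x 44.859676126616506 F yaw 84.14204827953473
```

View pics/w9.png

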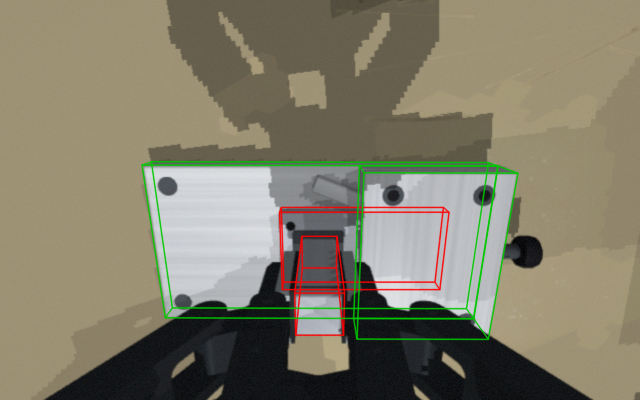

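The stop holds at 7.5 N with no movement. Releasing now.

>>> jog_arm(
  targets=[
    [[0,0,0],0,0.5],
    [[0,0,0],0,0.5],
    [[0,0,0],0,0.6],
    [[0,0,0],0,0.6],
    [[0,0,0],0,0.6],
    [[0,0,0],0,0.6],
    [[0,0,0],0,0.6],
    [[0,0,0],0,0.6],
  ],
)

```text
clock: 38.65
ee_pos: [0.5641, 0.1199, 0.0365]
tool_rot: [[-0.995, 0.098, 0.0], [0.098, 0.995, 0.0], [-0.0, 0.0, -1.0]]
wrist_force: [0.1, -0.9, -0.7]
grip_width: 0.0515
```

```bash
python3 look.py w10; python3 - <<'E'
from fit2 import *
A=[]
for n in('w9','w10'):
    d=np.load(n+'.npz');im=cv2.imread(f'pics/{n}r.png');A.append(cv2.resize(im[150:350,230:430],None,fx=2,fy=3,interpolation=cv2.INTER_CUBIC))
cv2.imwrite('pics/cmp.png',np.hstack(A))
E
```

```text
[0.5641 0.1199 0.0365] [[-0.9952, 0.0983, 0.0001], [0.0983, 0.9952, 0.0003], [-0.0001, 0.0003, -1.0]] [ 0.11 -0.88 -0.69] [0.033 0.018 0.043] yaw 84.36117342859367
TCP in fixture mm -17.904282825333226 0.9298462753530661 nose x 47.095717174666774 F yaw 84.14204827953473
```

View pics/w10.png

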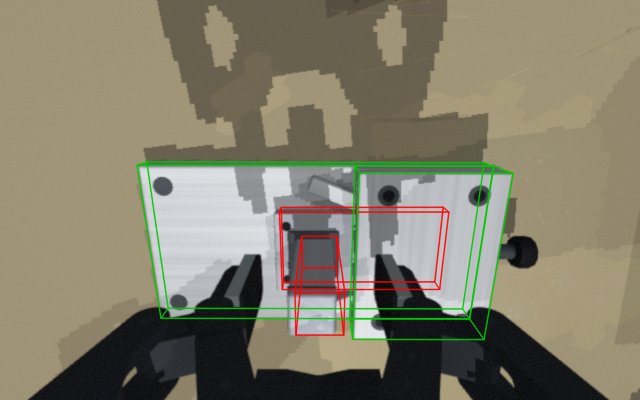

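View pics/cmp.png

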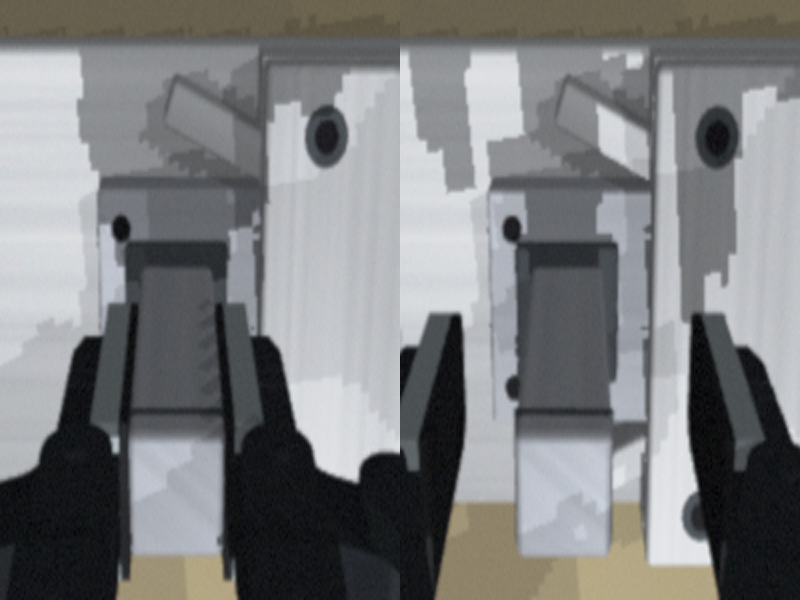

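```bash
python3 - <<'E'
from fit2 import *
ci=dict(vision.camera_info('wrist'))
P=[];
for n in('w9','w10'):
    d=np.load(n+'.npz');ci['R']=d['R'];ci['t']=d['t']
    im=cv2.imread(f'pics/{n}r.png',0)
    def hole(x,y,r=7):
        p=im[y-r:y+r+1,x-r:x+r+1].astype(float);w=np.clip(70-p,0,None);w[p>70]=0
        m,k=np.mgrid[y-r:y+r+1,x-r:x+r+1];return [(k*w).sum()/w.sum(),(m*w).sum()/w.sum()]
    h=hole(290,226,5) if n=='w9' else hole(286,226,5)
    f=hole(*((167,186) if n=='w9' else (162,186)),9)
    H=bp(ci,[h],.018)[0];G=bp(ci,[f],.01)[0]
    print(n,np.round(h,2),np.round(f,2),'hole',H.round(4),'bedscrew',G.round(4),'diff',(H-G).round(4))
E
```

```text
w9 [290.39 225.81] [nan nan] hole [0.5482 0.1046 0.018 ] bedscrew [nan nan nan] diff [nan nan nan]
w10 [285.87 226.23] [nan nan] hole [0.5483 0.1046 0.018 ] bedscrew [nan nan nan] diff [nan nan nan]<stdin>:9: RuntimeWarning: invalid value encountered in scalar divide
```

The hole on the carrier hasn't moved between holding and releasing: (0.5482, 0.1046) against (0.5483, 0.1046). Now I'll back off straight up.

>>> jog_arm(
  targets=[
    [[0,-1.5,-4],0,0.6],
    [[0,-0.5,-12],0,0.6],
    [[0,0,-16],0,0.6],
    [[0,0,-18],0,0.6],
    [[0,0,-18],0,0.6],
    [[0,0,-18],0,0.6],
    [[0,0,-16],0,0.6],
    [[0,0,-8],0,0.6],
  ],
)

```text
clock: 39.37
ee_pos: [0.5654, 0.1175, 0.1497]
tool_rot: [[-0.995, 0.099, 0.004], [0.099, 0.995, 0.002], [-0.004, 0.002, -1.0]]
wrist_force: [0.5, 0.1, -0.1]
grip_width: 0.051
```

>>> jog_arm(
  targets=[
    [[0,0,-5],0,0.6],
    [[0,0,0],0,0.6],
    [[0,0,0],0,0.6],
    [[0,0,0],0,0.6],
    [[0,0,0],0,0.6],
    [[0,0,0],0,0.6],
    [[0,0,0],0,0.6],
    [[0,0,0],0,0.6],
  ],
)

```text
clock: 40.03
ee_pos: [0.5637, 0.1176, 0.1511]
tool_rot: [[-0.995, 0.098, -0.001], [0.098, 0.995, -0.0], [0.0, -0.0, -1.0]]
wrist_force: [0.5, 0.5, 0.1]
grip_width: 0.0512
```

```bash
python3 - <<'E'
from fit2 import *
s=get_state();cw=vision.camera_info('wrist');im=vision.snapshot('wrist')[:,:,::-1].copy()
sd=vision.snapshot('side')[:,:,::-1];cv2.imwrite('pics/s11.png',sd)
print(s['clock'],np.round(s['ee_pos'],4),np.round(s['wrist_force'],2))
F=F2;y=np.radians(84.2);C=[F[0],F[1],y] # nose at 44.9 -> origin at ~0
draw(im,cw,CAR,C,.01,np.zeros(2),1,(0,0,255));
cv2.imwrite('pics/w11.png',im)
cv2.imwrite('pics/w11c.png',cv2.resize(im[120:320,180:440],None,fx=3,fy=3,interpolation=cv2.INTER_CUBIC))
E
```

```text
40.0333 [0.5637 0.1176 0.1511] [0.47 0.46 0.06]
```

View pics/w11c.png

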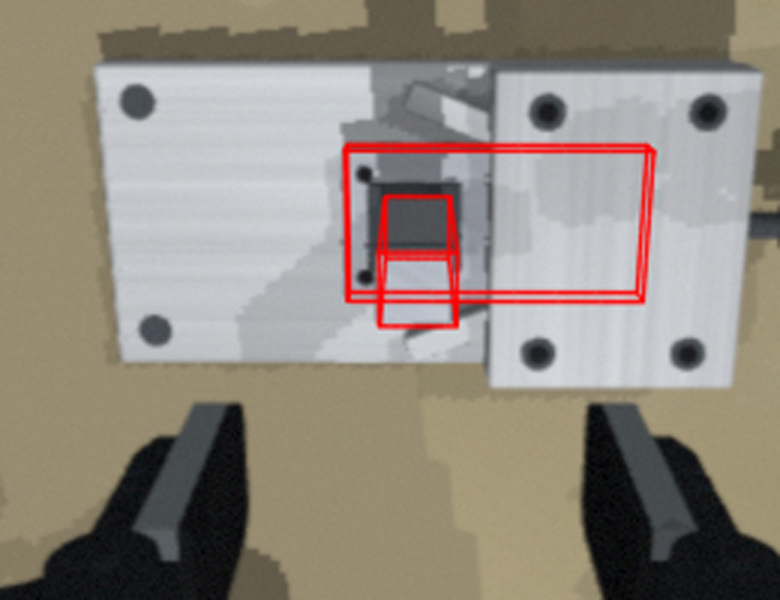

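View pics/s11.png

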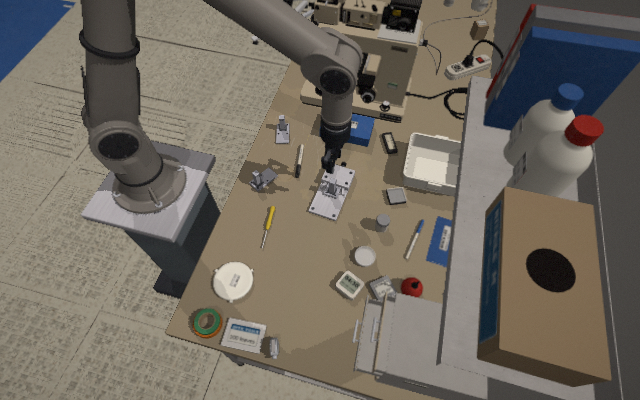

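The carrier lies flat and straight, and the model overlay with the nose at +45 mm matches its edges (rear at column 345, post top at (418,290) in the crop). In the side view the bystanders haven't moved.

```bash
python3 -c "
from bench import order;print(order.hand_in())"
```

```text
the job is handed in; nothing more can be done
None
```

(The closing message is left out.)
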